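Lay out the pump rebuild kit

TASK

Lay out the rebuild kit in the blue caddy: the long bolt lying in the long channel, the small ball bearing flat in the round dish, the steel sleeve standing over the pin and the big hex nut flat in the square cell. Set each one down rather than dropping it, fully down on the floor of its insert. The short bolt and the large bearing belong to another job: leave them lying where they are.

Things in the scene. Friction and masses are not known exactly. Their poses are not given: they have to be found in the camera images.
- bolt_long: The longer of two steel hex bolts, lying level with its own nut screwed on near the end: 90 mm long in all, shank 16 mm diameter, head (10 mm long, at -x end) and nut (12 mm long, 3 mm short of the +x end) 24 mm across flats. Does not roll. Origin on its axis at mid-length, 12 mm above what it lies on; x along the bolt, z up. Some 60 mm of bare shank about the origin. 0.2 kg.
- bolt_short: Look-alike, not wanted: the shorter hex bolt, same head, nut and 16 mm shank but only 55 mm long in all. Origin on its axis at mid-length, x along the bolt.
- bearing_small: The smaller of the two ball bearings: a flat bright steel double ring with dark balls, 52 mm outside diameter, 25 mm bore, 15 mm high, lying flat. Origin at the centre of its underside, z up. About 0.13 kg.
- bearing_large: Look-alike, not wanted: the larger ball bearing, 68 mm outside diameter, 40 mm bore, 15 mm high, lying flat. Origin at the centre of its underside.
- sleeve: Shaft sleeve: a plain steel tube standing on end, 36 mm outside diameter, 26 mm bore (right through), 40 mm high. Origin at the centre of its underside, z up. About 0.15 kg.
- nut: Big loose hexagon nut, dark steel, lying flat: 36 mm across flats, 41.6 mm across corners, 19 mm high. Origin at the centre of its underside, z up. Its flats face 30, 90 and 150 degrees from its x axis (so y is across flats). About 0.11 kg.
- insert_channel: The long channel, for the long bolt. Fixed dark plate (rims and pin white) 124 x 84 x 4 mm in the blue caddy; origin at the centre of its underside (3 mm above the bench), x along the 124 mm side, z up; parts rest on its upper face, 4 mm above the origin. A rim 5 mm high above that face, 5 mm thick, frames 112 mm (along x) by 44 mm (along y) inside, centred.
- insert_cell: The square cell, for the hex nut. Fixed dark plate (rims and pin white) 124 x 84 x 4 mm in the blue caddy; origin at the centre of its underside (3 mm above the bench), x along the 124 mm side, z up; parts rest on its upper face, 4 mm above the origin. A rim 5 mm high above that face, 5 mm thick, frames a 56 mm square inside (sides along x, y), centred.
- insert_dish: The round dish, for the small bearing. Fixed dark plate (rims and pin white) 124 x 84 x 4 mm in the blue caddy; origin at the centre of its underside (3 mm above the bench), x along the 124 mm side, z up; parts rest on its upper face, 4 mm above the origin. A round rim 5 mm high above that face, 72 mm inside, 80 mm outside diameter, centred.
- insert_pin: The pin, for the sleeve. Fixed dark plate (rims and pin white) 124 x 84 x 4 mm in the blue caddy; origin at the centre of its underside (3 mm above the bench), x along the 124 mm side, z up; parts rest on its upper face, 4 mm above the origin. At its centre a 9 mm pin, top 24 mm above that face. The 4 inserts lie 2 by 2, turned alike, 126 mm apart in x, 86 in y; caddy rim 10 mm above the bench.
Mind the look-alikes: they are no part of the job. What is shaped like the nut but red is not meant.

How it is judged:
By the outcome, as a careful person would: the job done as asked, in the order asked, and still so for the second after the job is handed in, with the robot touching nothing.
It also fails if it takes over 96 s, if anything falls off the work surface, if the arm or the gripper's body presses on something with over 40 N, if the wrist force passes 120 N, or if a joint passes its speed limit or range.

ROBOT

A 6-joint arm with a two-finger parallel gripper is mounted at the origin on the work surface. World frame = base frame: x ahead of the robot, y to its left, z up, the work surface at z = 0. Lengths are in m, angles in rad, forces in N, time in s.
With the tool pointing down it reaches from about 0.3 to 0.875 m from the base axis. Payload 6.4 kg.
Tool frame: the origin (TCP) lies at the very end of the fingers, on their centre line; the grasp point (between the pads) lies 19 mm behind it; z points along the fingers, y is the line along which they close (so a half turn about z gives the same grasp; the last joint's range is limited). The gripper opens to 85 mm and grips with 20 to 120 N. Pads are 22 mm wide; open, the fingers measure 114 mm over their backs; the gripper's body (76 mm by 85 mm) begins 54 mm behind the grasp point. The pads swing forward as they close: fully open they stand 13 mm farther back than shut.
Start: joints at [-1.46, 0.181, 1.607, -0, 1.354, -0.206], TCP at [0.179, -0.546, 0.203] pointing down, gripper open.
Joint ranges: [-2.99, 2.99], [-0.89, 2.07], [0.3, 2.58], [-1.14, 4.28], [0, 2.63], [-3.12, 3.12]. Speed limits (rad/s): [2.57, 2.57, 3.01, 3.14, 3.14, 3.14].

INTERFACE

Orientations are given as a unit quaternion [w, x, y, z].
In Python, from bench import ctrl gives the robot as it stands.
- The arm moves only by the tool jog_arm, never from a script. Its argument "series" is a list that holds one entry, the list of rows, each a list of 7 numbers: the shift along the tool's x, y, z in mm, then the turn, a rotation vector about the tool's x, y, z in rad, then the finger opening in mm, from 0 to 85.4. In form: [[[tx, ty, tz, rx, ry, rz, gripper], ...]]. A call has exactly 10 rows; each row shifts and turns the commanded pose from where the row before left it, along the tool's axes as they then stand; what a row does not reach is not made up. A row lasts 1/10 s, in which the tool goes at most 50 mm and 8.59 degrees, less where a joint would pass 70% of its speed; a pose out of reach is approached as far as the arm can. A call with a gripper value outside its range is refused whole. The fingers move at their own pace and stop on an object; the grip force is fixed at half the most. Time passes only in rows, so rows that do not move let the fingers close, or fill a call up. It gives the time, the measured TCP pose, the force, the opening and the grip force at its end, in the units of the state.
- ctrl.get_obs(): the state, without advancing time (a new reading comes with each control period).
- ctrl.camera(name): name is "scene" or "side" or "wrist"; returns a dict with "frame" (420x560x3 uint8, blue, green, red), "z_map" (420x560 float32, m along the optical axis (not along the pixel's ray), 0 where there is no reading), "fx", "fy", "cx", "cy" (pixels), "xyz" and "rotation" of the camera in the world. Camera axes: x right, y down, z forward; pixel columns grow to the right and rows downward; lengths in m; the calibration is good to about 2 mm. A picture is of the moment at which its call begins.
- ctrl.hand_in(): hands the job in; it is judged then, once.
The state is a dict: "time_s": time; "q": joint angles; "dq": joint speeds; "joint_efforts": joint torques, N m; "eef_pos": TCP position; "eef_rot": TCP orientation; "wrist_force": force on the tool from outside, world axes, zero at the start; "torque": the same for the moment, N m; "opening": opening from 0.0 (shut) to 1.0 (fully open); "grasp_force": force on a finger pad.
Only numpy, scipy, OpenCV 4.12 (cv2) and the standard library are available. Lean on these libraries where they do the work, as an engineer would, in place of code of your own. Each camera call takes 0.05 s, during which the arm holds its last target. There are 200 camera calls.

## Working session

There is one attempt and no reset: what is moved stays moved. The work goes in short steps, Python scripts to look and compute and a tool call to move; the robot and the scene stay as the last step left them, time stands still between calls to the robot, and variables do not carry over. Pictures are saved under pics/ and viewed, at most 14 in all, crops included, and the job is handed in when it is done.

Besides the shell and the picture viewer there is one more tool, called after "Request:" as a command line: name --argument value ..., lists and objects as JSON in quotes. jog_arm: Moves the arm, as the interface text tells. Its arguments: {"type":"object","properties":{"series":{"type":"array"}},"required":["series"]}

```bash
mkdir -p pics; ls
python3 - <<'E'
from bench import ctrl
import cv2,pickle
o=ctrl.get_obs();print(o)
for n in("scene","side","wrist"):
    c=ctrl.camera(n);pickle.dump(c,open(f"{n}0.pkl","wb"));cv2.imwrite(f"pics/{n}0.png",c["frame"]);print(n,c["fx"],c["cx"],c["cy"],c["xyz"],c["rotation"])
E
```

```text
pics
{'time_s': 0.0, 'q': array([-1.46029485e+00,  1.81509477e-01,  1.60799167e+00,  2.03985026e-05,
        1.35381565e+00, -2.06308541e-01]), 'dq': array([-0.00015932,  0.00123419, -0.00040166, -0.00061485, -0.00076433,
        0.00127874]), 'joint_efforts': array([ 7.89882670e-04, -4.44874942e+01, -3.51331043e+01, -1.74842094e-04,
        9.16276738e-03,  1.58425593e-05]), 'eef_pos': array([ 0.17908563, -0.54577661,  0.20230985]), 'eef_rot': array([-8.60603357e-04,  9.87480120e-01,  1.57741149e-01,  5.12271437e-05]), 'wrist_force': array([ 0.0126414 ,  0.31540122, -0.34241981]), 'torque': array([ 0.04211558, -0.01403722, -0.00437579]), 'grasp_force': 0.0, 'opening': 0.9981052215598823}
scene 390.53396534564286 290.2140741154939 207.61196521710858 [1.06256551 0.32844577 0.54842852] [-0.18310615  0.42340608  0.81111001 -0.35958308]
side 472.00899908588264 284.7499985033674 205.72949933209833 [ 0.71294315 -0.74574973  0.59150261] [-0.454484    0.88780771  0.05880982 -0.0422275 ]
wrist 350.323157295844 290.39011375829506 206.64655416121528 [ 0.25598303 -0.52093686  0.37267707] [ 0.12921607  0.79943251 -0.57913051 -0.09390802]
```

View pics/scene0.png

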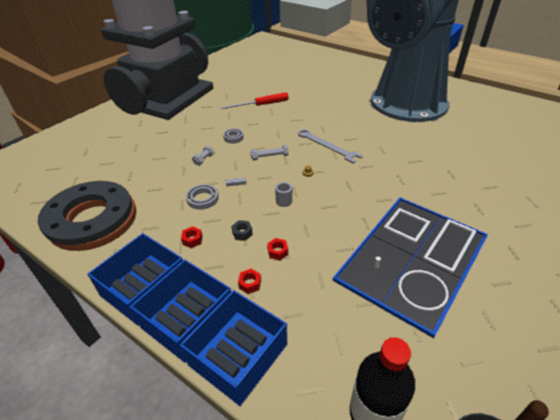

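View pics/side0.png

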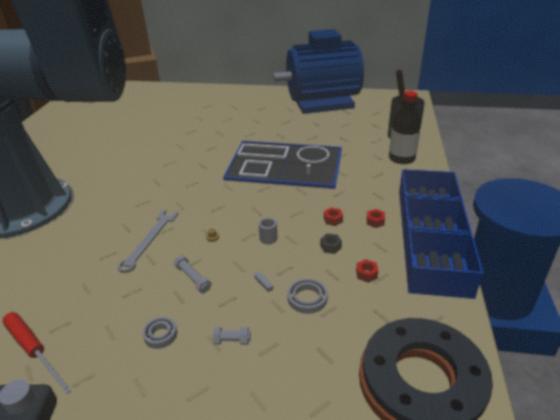

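Scene view: long bolt (270,152), short bolt (203,155), small bearing (233,135), large bearing (203,195), sleeve (284,194), dark nut (242,230), and red nuts (191,236), (277,247), (250,280). The caddy holds the cell (407,224), channel (452,245), pin (378,262) and dish (424,290). Next I measure by casting rays.

```bash
cat > h.py <<'E'
import numpy as np,cv2,pickle
from scipy.spatial.transform import Rotation as R
def rot(q): return R.from_quat(np.r_[q[1:],q[0]])
def cloud(c):
    z=c["z_map"];v,u=np.mgrid[:z.shape[0],:z.shape[1]]
    p=np.dstack([(u-c["cx"])/c["fx"]*z,(v-c["cy"])/c["fy"]*z,z])
    w=rot(c["rotation"]).apply(p.reshape(-1,3)).reshape(p.shape)+c["xyz"]; w[z==0]=np.nan
    return w
def ray(c,uv,h):
    uv=np.atleast_2d(uv).astype(float)
    d=np.c_[(uv[:,0]-c["cx"])/c["fx"],(uv[:,1]-c["cy"])/c["fy"],np.ones(len(uv))]
    d=rot(c["rotation"]).apply(d);t=(h-c["xyz"][2])/d[:,2];return np.array(c["xyz"])+d*t[:,None]
E
python3 - <<'E'
from h import *
rows=[]
for n in("scene","side"):
    c=pickle.load(open(n+"0.pkl","rb"));w=cloud(c)
    x,y,z=w[...,0],w[...,1],w[...,2]
    reg=(x>.15)&(x<.95)&(abs(y)<.6)
    b=reg&(abs(z)<.004);print(n,"bench z",np.nanmedian(z[b]),np.nanstd(z[b]))
    m=(reg&(z>.005)&(z<.08)).astype(np.uint8)
    k,l,s,ce=cv2.connectedComponentsWithStats(m)
    for i in range(1,k):
        if s[i,4]<60: continue
        p=w[l==i];zt=np.percentile(p[:,2],97)
        t=p[p[:,2]>zt-.004][:,:2].astype(np.float32)
        (cx,cy),(a,bb),an=cv2.minAreaRect(t*1000);cc,r=cv2.minEnclosingCircle(t*1000)
        print(ce[i].round(),s[i,4],"ztop%.1f"%(zt*1e3),"rect",np.round([cx,cy,a,bb,an],1),"circ",np.round([*cc,r*2],1))
cs=pickle.load(open("scene0.pkl","rb"))["frame"];sd=pickle.load(open("side0.pkl","rb"))["frame"]
a=cv2.resize(cs[115:255,170:310],(400,400),interpolation=3);b=cv2.resize(sd[200:350,130:280+100],None,fx=1.6*1,fy=1.6,interpolation=3)
b=cv2.resize(sd[190:355,135:395],(400,254),interpolation=3)
o=np.zeros((400,800,3),np.uint8);o[:,:400]=a;o[:254,400:]=b;cv2.imwrite("pics/crop.png",o)
E
```

```text
scene bench z 7.29885650537776e-05 0.0010638443593907411
[203.  64.] 125 ztop78.4 rect [ 239.4 -586.    16.9   33.    19.6] circ [ 239.4 -586.    37.1]
[169.  96.] 2272 ztop77.6 rect [ 416.2 -544.7   66.6  236.9   79.8] circ [ 410.3 -577.5  236.9]
[265. 100.] 357 ztop25.7 rect [ 230.2 -325.5   18.7   98.5   56.3] circ [ 226.6 -330.8   98.6]
[233. 135.] 217 ztop16.3 rect [ 437.3 -294.2   50.    50.3   79.2] circ [ 437.3 -294.8   55.9]
[331. 145.] 349 ztop9.1 rect [333.5 -73.9 188.7  38.5  82.6] circ [337.9 -74.5 190.1]
[203. 155.] 209 ztop24.8 rect [ 550.7 -290.7   53.    16.5    6.5] circ [ 550.7 -290.8   54.4]
[269. 152.] 288 ztop24.4 rect [ 451.2 -167.1   20.4   87.7   45.6] circ [ 451.7 -166.7   87.8]
[308. 170.] 85 ztop20.7 rect [456.1 -52.8  12.3  13.6  33.4] circ [456.2 -53.   15.2]
[235. 181.] 106 ztop14.0 rect [ 578.2 -164.2   13.8   41.9   39.2] circ [ 577.3 -165.    43. ]
[ 87. 215.] 4795 ztop39.5 rect [ 833.3 -326.8  169.   168.2   51.1] circ [ 833.  -326.9  172.2]
[284. 193.] 364 ztop40.9 rect [565.3 -42.   34.8  32.9  80.2] circ [565.9 -41.8  36.6]
[202. 196.] 501 ztop16
[... 1858 characters left out ...]
48.9] circ [ 451.8 -171.2   91.1]
[367. 269.] 373 ztop20.8 rect [ 756.2 -123.6   36.    40.3    9.7] circ [ 756.3 -123.8   41.3]
[263. 280.] 173 ztop14.1 rect [ 578.8 -168.8   13.2   44.    43.8] circ [ 580.4 -167.2   44.1]
[307. 295.] 849 ztop16.7 rect [ 657.4 -193.4   67.2   66.7   56. ] circ [ 657.9 -193.6   69.6]
[ 29. 342.] 1183 ztop26.1 rect [ 230.5 -333.1   19.4  100.7   55.7] circ [ 229.1 -335.1  100.9]
[159. 331.] 715 ztop16.3 rect [ 439.  -298.7   50.4   51.4   14. ] circ [ 438.6 -298.7   53. ]
[424. 372.] 9938 ztop40.2 rect [ 834.  -327.5  168.2  162.     6.9] circ [ 835.  -330.7  171.3]
[231. 335.] 505 ztop25.4 rect [ 552.  -295.6   51.6   17.1    6.9] circ [ 552.1 -295.7   52.1]
```

View pics/crop.png

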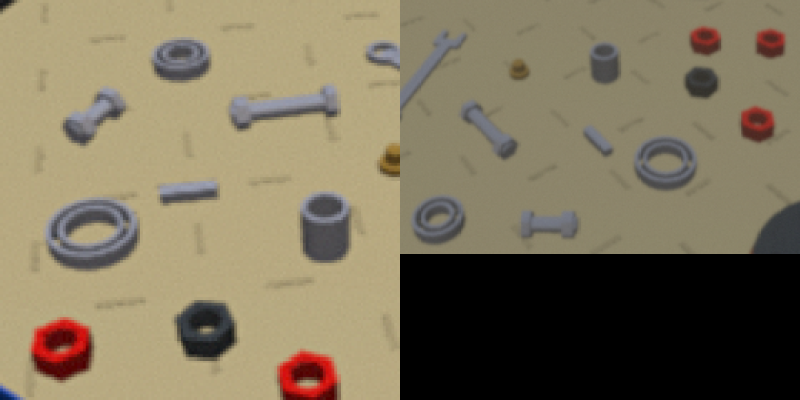

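The crop confirms the choices. The long bolt is the one about 90 mm long (the other measures about 53). The small bearing measures about 52 mm across (the other about 69). The nut wanted is the dark one. The two cameras disagree by about 4.5 mm in y, so I average them. Next come the caddy and the bolt axis.

Run:
```python
from h import *
for n in("scene","side"):
    c=pickle.load(open(n+"0.pkl","rb"));w=cloud(c);hsv=cv2.cvtColor(c["frame"],cv2.COLOR_BGR2HSV)
    x,y,z=w[...,0],w[...,1],w[...,2]
    wh=((hsv[...,2]>(150 if n=="scene" else 110))&(hsv[...,1]<60)&(x>.42)&(x<.69)&(y>.14)&(y<.34)).astype(np.uint8)
    wh=cv2.morphologyEx(wh,cv2.MORPH_CLOSE,np.ones((3,3)))
    k,l,s,ce=cv2.connectedComponentsWithStats(wh,connectivity=8)
    for i in range(1,k):
        if s[i,4]<8: continue
        v,u=np.nonzero(l==i);p=ray(c,np.c_[u,v],.012)[:,:2].astype(np.float32)*1000
        r=cv2.minAreaRect(p);print(n,ce[i].round(),s[i,4],np.round([*r[0],*r[1],r[2]],1),"depth z %.1f xy"%(np.nanmedian(w[l==i][:,2])*1e3),np.nanmedian(w[l==i],0)[:2]*1e3)
    b=(hsv[...,0]>100)&(hsv[...,0]<130)&(hsv[...,1]>150)&(x>.4)&(x<.72)&(y>.12)&(y<.36)&(z<.03)
    v,u=np.nonzero(b);p=ray(c,np.c_[u,v],.01)[:,:2].astype(np.float32)*1000
    r=cv2.minAreaRect(p);print("blue",np.round([*r[0],*r[1],r[2]],1))
    for nm,C in(("bolt",(.451,-.17)),):
        m=(np.hypot(x-C[0],y-C[1])<.06)&(z>.015);q=w[m][:,:2];q=q-q.mean(0);_,_,V=np.linalg.svd(q,full_matrices=False)
        print(nm,np.degrees(np.arctan2(V[0,1],V[0,0])))
```

```text
scene [364. 237.] 104 [560.1 150.3   1.9 254.   88.1] depth z 0.1 xy [559.99888623 145.96284306]
scene [407. 224.] 291 [493.  200.9  67.   67.1  88. ] depth z 11.8 xy [495.04070035 202.90564147]
scene [450. 245.] 452 [493.5 287.   56.  128.2  88.9] depth z 11.8 xy [500.65374153 288.73604241]
scene [481. 248.] 14 [474.2 336.5   1.5  27.6  88.7] depth z 0.7 xy [466.15442594 336.64282338]
scene [378. 258.] 15 [605.1 193.4   7.3   7.   25.9] depth z 29.9 xy [619.73488099 197.25493578]
scene [469. 270.] 15 [540.  334.3   1.4  24.7  88.7] depth z 1.7 xy [532.1216473  334.35388487]
scene [423. 290.] 317 [622.1 282.7  77.8  79.2  34.7] depth z 11.8 xy [625.06697162 284.18783781]
scene [458. 292.] 13 [594.3 332.4   1.3  22.4  88.7] depth z 0.2 xy [587.59221882 332.46600849]
scene [446. 315.] 14 [649.3 330.6   1.3  22.9  88.8] depth z 0.9 xy [643.65723317 330.68846032]
blue [560.8 242.  179.7 263.9  88.1]
bolt -42.05679956422626
side [257. 149.] 275 [491.9 279.5 134.8 105.7   0.7] depth z 11.7 xy [471.96040045 292.05957811]
side [319. 147.] 67 [638.5 309.9  34.9  82.1  49.8] depth z 11.3 xy [637.78121172 317.66898965]
side [301. 155.] 33 [594.  271.6  20.4  62.6  20.1] depth z 12.4 xy [590.86032005 263.33807407]
side [255. 168.] 176 [493.9 197.8  68.9  67.5  87.9] depth z 11.9 xy [492.71017606 192.41076849]
side [308. 165.] 8 [616.7 222.3   4.8   9.3   6. ] depth z 29.9 xy [619.7848864  192.98026884]
side [282. 185.] 216 [564.2 133.8 267.6  61.6  10.9] depth z 0.5 xy [561.39225591 144.52762537]
blue [0. 0. 0. 0. 0.]
bolt -42.13841124907705
```

```bash
cat >> h.py <<'E'
def plan(x,y,z,psi,n,g,start=None):
    """rows from the present pose (mm, deg) to the target, n rows"""
    from bench import ctrl
    o=ctrl.get_obs();q=o["eef_rot"];p=np.array(o["eef_pos"])*1000
    X=rot(q).apply([1,0,0]);a=np.arctan2(X[1],X[0]);Z=rot(q).apply([0,0,1])
    if start: p=np.array(start[:3],float);a=np.radians(start[3])
    t=np.array([x,y,z],float);d=(np.radians(psi)-a+np.pi)%(2*np.pi)-np.pi
    print("t %.2f from"%o["time_s"],p.round(1),"psi %.1f"%np.degrees(a),"tilt",Z[:2].round(4),"open %.3f"%o["opening"],"F",o["grasp_force"],"W",np.round(o["wrist_force"],1))
    a0=a;p0=p.copy();rows=[]
    for k in range(1,n+1):
        w=p0+(t-p0)*k/n-p
        v=np.array([w[0]*np.cos(a)+w[1]*np.sin(a),w[0]*np.sin(a)-w[1]*np.cos(a),-w[2]]).round()
        p+=[v[0]*np.cos(a)+v[1]*np.sin(a),v[0]*np.sin(a)-v[1]*np.cos(a),-v[2]]
        r=round(-(a0+d*k/n-a),2);a-=r
        rows.append([*v.astype(int).tolist(),0,0,r,g])
    for i in range(0,n,10): print(rows[i:i+10])
    print("end",p.round(1),np.degrees(a).round(1))
E
python3 -c "
from h import *
plan(451,-169.5,120,137.9,20,50)"
```

```text
t 0.15 from [ 179.1 -545.9  202.5] psi 18.2 tilt [-0.0001  0.0013] open 0.997 F 0.0 W [-0.4 -0.2  0.4]
[[19, -14, 4, 0, 0, np.float64(-0.1), 50], [20, -11, 4, 0, 0, np.float64(-0.11), 50], [21, -10, 4, 0, 0, np.float64(-0.1), 50], [22, -7, 4, 0, 0, np.float64(-0.11), 50], [23, -5, 5, 0, 0, np.float64(-0.1), 50], [23, -2, 4, 0, 0, np.float64(-0.11), 50], [23, 0, 4, 0, 0, np.float64(-0.1), 50], [23, 2, 4, 0, 0, np.float64(-0.11), 50], [23, 5, 4, 0, 0, np.float64(-0.1), 50], [22, 7, 4, 0, 0, np.float64(-0.11), 50]]
[[21, 10, 4, 0, 0, np.float64(-0.1), 50], [20, 11, 4, 0, 0, np.float64(-0.1), 50], [19, 14, 5, 0, 0, np.float64(-0.11), 50], [18, 15, 4, 0, 0, np.float64(-0.1), 50], [15, 17, 4, 0, 0, np.float64(-0.11), 50], [14, 19, 4, 0, 0, np.float64(-0.1), 50], [12, 20, 4, 0, 0, np.float64(-0.11), 50], [9, 21, 4, 0, 0, np.float64(-0.1), 50], [7, 22, 4, 0, 0, np.float64(-0.11), 50], [5, 23, 4, 0, 0, np.float64(-0.1), 50]]
end [ 451.  -169.6  120.5] 137.9
```

Request:
jog_arm --series '[[[19,-14,4,0,0,-0.1,50],[20,-11,4,0,0,-0.11,50],[21,-10,4,0,0,-0.1,50],[22,-7,4,0,0,-0.11,50],[23,-5,5,0,0,-0.1,50],[23,-2,4,0,0,-0.11,50],[23,0,4,0,0,-0.1,50],[23,2,4,0,0,-0.11,50],[23,5,4,0,0,-0.1,50],[22,7,4,0,0,-0.11,50]]]'

```text
time_s: 1.15
eef_pos: [0.3155, -0.3573, 0.1618]
eef_rot: [-0.0, 0.774, 0.633, 0.0]
wrist_force: [0.5, -0.4, -0.2]
opening: 0.585
grasp_force: 0.0
```

Request:
jog_arm --series '[[[21,10,4,0,0,-0.1,50],[20,11,4,0,0,-0.1,50],[19,14,5,0,0,-0.11,50],[18,15,4,0,0,-0.1,50],[15,17,4,0,0,-0.11,50],[14,19,4,0,0,-0.1,50],[12,20,4,0,0,-0.11,50],[9,21,4,0,0,-0.1,50],[7,22,4,0,0,-0.11,50],[5,23,4,0,0,-0.1,50]]]'

```text
time_s: 2.15
eef_pos: [0.4513, -0.1692, 0.1209]
eef_rot: [-0.0, 0.357, 0.934, 0.0]
wrist_force: [0.2, 0.7, -0.5]
opening: 0.584
grasp_force: 0.0
```

Run:
```python
from h import *
from bench import ctrl
c=ctrl.camera("wrist");s=ctrl.camera("side");s2=ctrl.camera("scene")
cv2.imwrite("pics/m1.png",np.hstack([cv2.resize(c["frame"],(400,300)),cv2.resize(s["frame"],(400,300))]))
o=ctrl.get_obs();p=np.array(o["eef_pos"]);Y=rot(o["eef_rot"]).apply([0,1,0])
for n,k in(("side",s),("scene",s2),("wrist",c)):
    w=cloud(k);d=w-p
    m=(np.hypot(d[...,0],d[...,1])<.07)&(w[...,2]>.06)&(w[...,2]<.2)
    t=(d[...,:2]@Y[:2])
    for sg in(1,-1):
        f=m&(t*sg>0);q=d[f]
        if len(q)>20: print(n,sg,len(q),"tip dz mm",np.percentile(q[:,2],[0.5,2,5])*1e3,"t range",np.percentile(t[f&(d[...,2]<.03)],[2,98])*1e3)
w=cloud(c);x,y,z=w[...,0],w[...,1],w[...,2]
m=(np.hypot(x-.451,y+.17)<.06)&(z>.010)&(z<.04);t=w[m][:,:2].astype(np.float32)*1000
if len(t)>20: print("wrist bolt",cv2.minAreaRect(t),len(t))
plan(451,-169.5,9,137.9,10,50)
```

```text
Traceback (most recent call last):
IndexError: index -1 is out of bounds for axis 0 with size 0
```

View pics/m1.png

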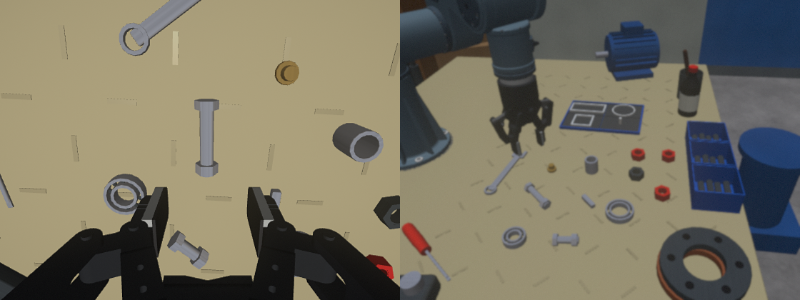

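The wrist view shows the bolt centred between the fingers (pixel 206,138 in the left half) and aligned. I rerun the measurement.

```bash
cat > m.py <<'E'
from h import *
from bench import ctrl
def tips(names=("side","scene")):
    o=ctrl.get_obs();p=np.array(o["eef_pos"]);Y=rot(o["eef_rot"]).apply([0,1,0])
    for n in names:
        w=cloud(ctrl.camera(n));d=w-p;t=d[...,:2]@Y[:2]
        m=(np.hypot(d[...,0],d[...,1])<.06)&(abs(d[...,2])<.04)&(w[...,2]>.03)
        for sg in(1,-1):
            q=d[m&(t*sg>0)]
            if len(q)>20: print(n,sg,len(q),"tip dz",(np.percentile(q[:,2],[1,5,10])*1e3).round(1),"t",(np.percentile(t[m&(t*sg>0)],[2,98])*1e3).round(1))
def obj(x,y,r,zl,zh,name="wrist",c=None):
    c=c or ctrl.camera(name);w=cloud(c)
    m=(np.hypot(w[...,0]*1000-x,w[...,1]*1000-y)<r)&(w[...,2]>zl/1e3)&(w[...,2]<zh/1e3);t=w[m][:,:2].astype(np.float32)*1000
    if len(t)>20:
        a=cv2.minAreaRect(t);print(name,len(t),"z97 %.1f"%(np.percentile(w[m][:,2],97)*1e3),"rect",np.round([*a[0],*a[1],a[2]],1),"circ",np.round([*cv2.minEnclosingCircle(t)[0],2*cv2.minEnclosingCircle(t)[1]],1))
    else: print(name,"none",len(t))
E
python3 - <<'E'
from m import *
tips();obj(451,-170,60,10,40)
plan(451,-169.5,9,137.9,10,50)
E
```

```text
side 1 40 tip dz [31.5 31.9 33.1] t [24.6 35.6]
side -1 24 tip dz [31.4 32.6 33.6] t [-35.  -25.1]
scene 1 31 tip dz [31.3 32.  32.4] t [29.7 37.9]
wrist 2493 z97 24.2 rect [ 450.9 -171.2   27.1   90.2   48.2] circ [ 451.  -170.    91.8]
t 2.45 from [ 450.7 -170.7  121.3] psi 137.8 tilt [-0.0001 -0.0004] open 0.586 F 0.0 W [-0.3 -0.5 -0.2]
[[0, 0, 11, 0, 0, np.float64(-0.0), 50], [0, 0, 11, 0, 0, np.float64(-0.0), 50], [0, 0, 12, 0, 0, np.float64(-0.0), 50], [0, 0, 11, 0, 0, np.float64(-0.0), 50], [0, 1, 11, 0, 0, np.float64(-0.0), 50], [0, 0, 11, 0, 0, np.float64(-0.0), 50], [0, 0, 12, 0, 0, np.float64(-0.0), 50], [0, 0, 11, 0, 0, np.float64(-0.0), 50], [1, 0, 11, 0, 0, np.float64(-0.0), 50], [0, 0, 11, 0, 0, np.float64(-0.0), 50]]
end [ 450.6 -169.3    9.3] 137.8
```

Run:
```python
from m import *
o=ctrl.get_obs();p=np.array(o["eef_pos"]);T=rot(o["eef_rot"])
out=[]
for n in("wrist","scene","side"):
    c=ctrl.camera(n);w=cloud(c);d=T.inv().apply((w-p).reshape(-1,3)).reshape(w.shape)*1000
    m=(abs(d[...,0])<25)&(abs(d[...,1])<50)&(d[...,2]>-60)&(d[...,2]<30)
    print(n,m.sum(),np.histogram(d[m][:,2],bins=range(-60,31,6)))
    if n!="wrist":
        v=rot(c["rotation"]).inv().apply(p-c["xyz"]);u=[int(c["fx"]*v[0]/v[2]+c["cx"]),int(c["fy"]*v[1]/v[2]+c["cy"])];print(u)
        f=c["frame"].copy();cv2.circle(f,u,1,(0,0,255),-1);a=f[max(u[1]-45,0):u[1]+30,u[0]-50:u[0]+50];out.append(cv2.resize(a,(400,300),interpolation=0) )
cv2.imwrite("pics/t.png",np.hstack(out))
```

```text
wrist 3195 (array([906, 789, 717, 573, 210,   0,   0,   0,   0,   0,   0,   0,   0,
         0,   0]), array([-60, -54, -48, -42, -36, -30, -24, -18, -12,  -6,   0,   6,  12,
        18,  24,  30]))
scene 169 (array([47, 33, 38, 29, 21,  1,  0,  0,  0,  0,  0,  0,  0,  0,  0]), array([-60, -54, -48, -42, -36, -30, -24, -18, -12,  -6,   0,   6,  12,
        18,  24,  30]))
[266, 110]
side 334 (array([87, 77, 81, 63, 26,  0,  0,  0,  0,  0,  0,  0,  0,  0,  0]), array([-60, -54, -48, -42, -36, -30, -24, -18, -12,  -6,   0,   6,  12,
        18,  24,  30]))
[182, 224]
```

View pics/t.png

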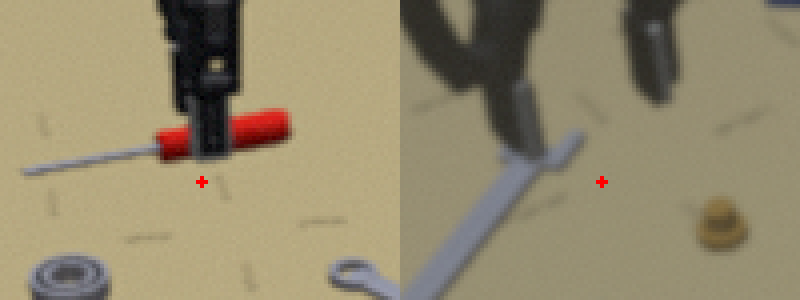

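All three cameras put the finger ends about 31 mm above the stated TCP at this opening. I descend in stages and check the gap as I go.

Request:
jog_arm --series '[[[0,0,8,0,0,0,30],[0,0,8,0,0,0,30],[0,0,8,0,0,0,30],[0,0,8,0,0,0,30],[0,0,8,0,0,0,30],[0,0,8,0,0,0,30],[0,0,8,0,0,0,30],[0,0,8,0,0,0,30],[0,0,8,0,0,0,30],[0,0,0,0,0,0,30]]]'

```text
time_s: 3.6
eef_pos: [0.4502, -0.1695, 0.0479]
eef_rot: [-0.001, 0.359, 0.933, 0.0]
wrist_force: [-0.3, 0.1, 0.2]
opening: 0.354
grasp_force: 0.0
```

```bash
cat >> m.py <<'E'
def tipz(names=("wrist","side","scene")):
    o=ctrl.get_obs();p=np.array(o["eef_pos"]);T=rot(o["eef_rot"]);print("opening",o["opening"]*85.4,"pos",p*1e3)
    for n in names:
        c=ctrl.camera(n);w=cloud(c);d=T.inv().apply((w-p).reshape(-1,3)).reshape(w.shape)*1000
        dark=c["frame"].max(2)<90
        m=(abs(d[...,0])<20)&(abs(d[...,1])<50)&(d[...,2]>-60)&(w[...,2]>.004)&dark
        if m.sum()>20:
            print(n,m.sum(),"tool z of tip",np.percentile(d[m][:,2],[95,98,99.5]).round(1))
            if n=="wrist":
                for s in(1,-1):
                    k=m&(s*d[...,1]>0)&(d[...,2]>-50);print("  y",s,np.percentile(d[k][:,1],[2,98]).round(1))
E
python3 - <<'E'
from m import *
tipz()
f=ctrl.camera("side")["frame"];g=ctrl.camera("wrist")["frame"]
cv2.imwrite("pics/t2.png",np.hstack([cv2.resize(f[180:300,120:280],(400,300)),cv2.resize(g,(400,300))]))
E
```

```text
opening 30.268142327329123 pos [ 450.15173984 -169.52046541   47.87337688]
wrist 2914 tool z of tip [-33.7 -31.9 -29.4]
  y 1 [14.8 27.9]
  y -1 [-28.1 -15. ]
side 248 tool z of tip [-35.  -33.6 -32.3]
scene 121 tool z of tip [36.8 37.9 38.9]
```

View pics/t2.png

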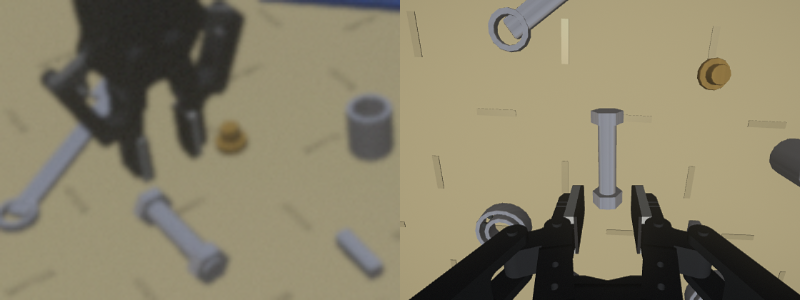

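Run:
```python
from m import *
o=ctrl.get_obs();p=np.array(o["eef_pos"]);T=rot(o["eef_rot"]);print(o["q"],T.as_matrix().round(3).tolist())
for n in("wrist","side"):
    c=ctrl.camera(n);w=cloud(c);d=T.inv().apply((w-p).reshape(-1,3)).reshape(w.shape)*1000
    m=(abs(d[...,0])<60)&(abs(d[...,1])<30)&(d[...,2]>-100)&(w[...,2]>.03)&(c["frame"].max(2)<110)
    for lo in range(-100,-20,8):
        k=m&(d[...,2]>=lo)&(d[...,2]<lo+8)
        if k.sum()>8: print(n,lo,k.sum(),"x",np.percentile(d[k][:,0],[3,50,97]).round(1),"y",np.percentile(d[k][:,1],[3,97]).round(1))
    if n=="wrist":
        print(c["xyz"],T.inv().apply(np.array(c["xyz"])-p)*1e3,(T.inv()*rot(c["rotation"])).as_matrix().round(3).tolist())
```

```text
[-6.07524907e-01  1.80983134e-01  1.95518382e+00  1.07178188e-05
  1.00455900e+00 -1.44352487e+00] [[-0.742, 0.67, 0.001], [0.67, 0.742, -0.0], [-0.001, 0.0, -1.0]]
wrist -100 1728 x [16.  16.9 17.7] y [-24.1  23.9]
wrist -92 650 x [11.2 12.  12.9] y [-26.2  26. ]
wrist -84 1459 x [ 6.8 11.9 12.7] y [-29.1  29.1]
wrist -76 1235 x [-4.  11.9 13.8] y [-27.8  27.8]
wrist -68 1162 x [-9.6  6.  11.7] y [-21.4  21. ]
wrist -60 1014 x [-8.5  7.3 11.4] y [-27.8  27.5]
wrist -52 871 x [-7.8  7.2 11.4] y [-27.7  27.4]
wrist -44 738 x [-7.9  7.3 11.4] y [-27.3  27.1]
wrist -36 320 x [-9.4  7.1 11.4] y [-24.1  23.8]
[ 0.39126893 -0.1160578   0.21982832] [ 8.08087474e+01  1.00964556e-03 -1.70282482e+02] [[0.0, -0.949, -0.315], [1.0, 0.001, -0.001], [0.001, -0.315, 0.949]]
side -100 112 x [-18.5 -12.8  12.6] y [-25.9  22.7]
side -92 68 x [-14.4 -12.   11.3] y [-26.9  25.8]
side -84 118 x [-13.5 -11.1   8.6] y [-28.9  26.6]
side -76 79 x [-14.  -11.5   6.3] y [-28.4  27. ]
side -68 80 x [-12.6  -8.    7.3] y [-28.8  25.2]
side -60 96 x [-12.7  -7.9   5.8] y [-28.6  27.7]
side -52 85 x [-12.2  -7.1   6.8] y [-28.7  27.4]
side -44 84 x [-12.6  -9.    6.4] y [-28.1  27.5]
side -36 33 x [-13.   -6.8   6.2] y [-22.   21.2]
```

The fingers are centred in x and y, but their ends stand about 30 mm short of the reported TCP in every view. I lower until the measured tips are about 10 mm up and watch the force.

Request:
jog_arm --series '[[[0,0,8,0,0,0,34],[0,0,8,0,0,0,34],[0,0,8,0,0,0,34],[0,0,8,0,0,0,34],[0,0,8,0,0,0,34],[0,0,8,0,0,0,34],[0,0,7,0,0,0,34],[0,0,6,0,0,0,34],[0,0,5,0,0,0,34],[0,0,0,0,0,0,34]]]'

```text
time_s: 4.95
eef_pos: [0.4505, -0.1698, -0.0175]
eef_rot: [-0.001, 0.359, 0.933, 0.0]
wrist_force: [-0.0, -0.0, 0.2]
opening: 0.396
grasp_force: 0.0
```

Run:
```python
from m import *
tipz()
f=ctrl.camera("side")["frame"];g=ctrl.camera("wrist")["frame"]
cv2.imwrite("pics/t3.png",np.hstack([cv2.resize(f[200:320,120:280],(400,300)),cv2.resize(g,(400,300))]))
```

```text
opening 33.77723211854027 pos [ 450.53326273 -169.78152344  -17.53355204]
wrist 2974 tool z of tip [-34.1 -31.7 -29.7]
  y 1 [16.8 29.9]
  y -1 [-30.3 -17. ]
side 207 tool z of tip [-35.8 -34.1 -31.3]
scene 94 tool z of tip [-31.2 -29.7 -28.5]
```

View pics/t3.png

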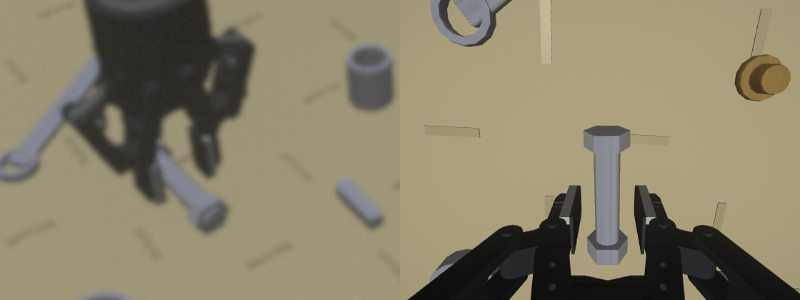

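The fingers straddle the bare shank with tips about 12 mm up, and there is no force although the reported TCP is below the bench. That confirms the offset. Lower 8 mm and close.

Request:
jog_arm --series '[[[0,0,3,0,0,0,34],[0,0,3,0,0,0,34],[0,0,2,0,0,0,34],[0,0,0,0,0,0,10],[0,0,0,0,0,0,10],[0,0,0,0,0,0,10],[0,0,0,0,0,0,10],[0,0,0,0,0,0,10],[0,0,0,0,0,0,10],[0,0,0,0,0,0,10]]]'

```text
time_s: 6.2
eef_pos: [0.4509, -0.17, -0.0249]
eef_rot: [-0.0, 0.359, 0.933, 0.0]
wrist_force: [-1.1, 0.1, -0.1]
opening: 0.16
grasp_force: 58.5
```

Request:
jog_arm --series '[[[0,0,-5,0,0,0,10],[0,0,-10,0,0,0,10],[0,0,-10,0,0,0,10],[0,0,-10,0,0,0,10],[0,0,-10,0,0,0,10],[0,0,-5,0,0,0,10],[0,0,0,0,0,0,10],[0,0,0,0,0,0,10],[0,0,0,0,0,0,10],[0,0,0,0,0,0,10]]]'

```text
time_s: 7.2
eef_pos: [0.4506, -0.1698, 0.0247]
eef_rot: [-0.0, 0.359, 0.933, 0.0]
wrist_force: [-0.1, 0.2, -1.8]
opening: 0.161
grasp_force: 58.6
```

Run:
```python
from m import *
tipz(("wrist",))
o=ctrl.get_obs();p=np.array(o["eef_pos"]);T=rot(o["eef_rot"])
c=ctrl.camera("wrist");w=cloud(c);d=T.inv().apply((w-p).reshape(-1,3)).reshape(w.shape)*1000
m=(abs(d[...,0])<60)&(abs(d[...,1])<17)&(d[...,2]>-50)&(w[...,2]>.01)&(c["frame"].max(2)>90)
t=d[m];print("bolt in tool: n",len(t),"x",np.percentile(t[:,0],[1,99]),"y",np.percentile(t[:,1],[1,99]),"top z",np.percentile(t[:,2],3))
plan(496.3,285.2,70,178,20,10)
```

```text
opening 13.748532097353667 pos [ 450.6342883  -169.84213007   24.69735934]
wrist 2405 tool z of tip [-35.7 -33.8 -32.5]
  y 1 [ 6.6 19.9]
  y -1 [-20.1  -7. ]
bolt in tool: n 7386 x [-42.41164016  43.65996403] y [-12.93634033  12.35848132] top z -49.07446411417404
t 7.30 from [ 450.7 -169.9   24.8] psi 137.9 tilt [-0.0007  0.0004] open 0.163 F 58.5570627450943 W [-0.2  0.  -1.4]
[[14, 18, -2, 0, 0, np.float64(-0.03), 10], [13, 19, -3, 0, 0, np.float64(-0.04), 10], [12, 20, -2, 0, 0, np.float64(-0.03), 10], [11, 19, -2, 0, 0, np.float64(-0.04), 10], [11, 20, -2, 0, 0, np.float64(-0.03), 10], [11, 21, -3, 0, 0, np.float64(-0.04), 10], [9, 21, -2, 0, 0, np.float64(-0.03), 10], [9, 21, -2, 0, 0, np.float64(-0.04), 10], [8, 21, -2, 0, 0, np.float64(-0.03), 10], [7, 22, -3, 0, 0, np.float64(-0.04), 10]]
[[7, 22, -2, 0, 0, np.float64(-0.03), 10], [5, 22, -2, 0, 0, np.float64(-0.04), 10], [5, 22, -2, 0, 0, np.float64(-0.03), 10], [4, 23, -3, 0, 0, np.float64(-0.04), 10], [4, 22, -2, 0, 0, np.float64(-0.03), 10], [2, 23, -2, 0, 0, np.float64(-0.04), 10], [2, 23, -2, 0, 0, np.float64(-0.03), 10], [1, 23, -3, 0, 0, np.float64(-0.04), 10], [0, 23, -2, 0, 0, np.float64(-0.03), 10], [0, 22, -2, 0, 0, np.float64(-0.04), 10]]
end [495.9 284.7  69.8] 178.0
```

The bolt is gripped, centred and lifted, with its underside about 25 mm above the TCP. On to the channel.

Request:
jog_arm --series '[[[14,18,-2,0,0,-0.03,10],[13,19,-3,0,0,-0.04,10],[12,20,-2,0,0,-0.03,10],[11,19,-2,0,0,-0.04,10],[11,20,-2,0,0,-0.03,10],[11,21,-3,0,0,-0.04,10],[9,21,-2,0,0,-0.03,10],[9,21,-2,0,0,-0.04,10],[8,21,-2,0,0,-0.03,10],[7,22,-3,0,0,-0.04,10]]]'

```text
time_s: 8.3
eef_pos: [0.4737, 0.0586, 0.048]
eef_rot: [-0.0, 0.191, 0.982, -0.0]
wrist_force: [0.0, 0.7, -2.1]
opening: 0.162
grasp_force: 58.7
```

Request:
jog_arm --series '[[[7,22,-2,0,0,-0.03,10],[5,22,-2,0,0,-0.04,10],[5,22,-2,0,0,-0.03,10],[4,23,-3,0,0,-0.04,10],[4,22,-2,0,0,-0.03,10],[2,23,-2,0,0,-0.04,10],[2,23,-2,0,0,-0.03,10],[1,23,-3,0,0,-0.04,10],[0,23,-2,0,0,-0.03,10],[0,22,-2,0,0,-0.04,10]]]'

```text
time_s: 9.3
eef_pos: [0.496, 0.2856, 0.0699]
eef_rot: [-0.0, 0.017, 1.0, -0.0]
wrist_force: [1.1, -1.3, -1.3]
opening: 0.156
grasp_force: 58.6
```

Run:
```python
from m import *
c=ctrl.camera("wrist");f=c["frame"]
v=[]
cs,sn=np.cos(np.radians(-2)),np.sin(np.radians(-2))
cv2.imwrite("pics/ch.png",f)
w=cloud(c);hsv=cv2.cvtColor(f,cv2.COLOR_BGR2HSV)
wh=((hsv[...,2]>140)&(hsv[...,1]<50)&(w[...,2]<.02)&(w[...,2]>.009)).astype(np.uint8)
k,l,s,ce=cv2.connectedComponentsWithStats(wh)
for i in range(1,k):
    if s[i,4]<150: continue
    vv,u=np.nonzero(l==i);p=ray(c,np.c_[u,vv],.012)[:,:2].astype(np.float32)*1000
    r=cv2.minAreaRect(p);print(ce[i].round(),s[i,4],np.round([*r[0],*r[1],r[2]],1))
plan(496.3,285.2,-8,178,10,10)
```

```text
[289. 179.] 2585 [486.1 285.   53.9 103.1  88.1]
[165. 209.] 2552 [492.4 199.   66.   65.7  88.1]
t 9.35 from [496.4 288.5  70.6] psi 178.3 tilt [0.001  0.0022] open 0.160 F 58.74639093875885 W [-0.6  1.4 -1. ]
[[0, 0, 8, 0, 0, np.float64(0.0), 10], [0, -1, 8, 0, 0, np.float64(0.0), 10], [0, 0, 8, 0, 0, np.float64(0.0), 10], [0, 0, 7, 0, 0, np.float64(0.0), 10], [0, -1, 8, 0, 0, np.float64(0.0), 10], [0, 0, 8, 0, 0, np.float64(0.0), 10], [0, 0, 8, 0, 0, np.float64(0.0), 10], [0, -1, 8, 0, 0, np.float64(0.0), 10], [0, 0, 8, 0, 0, np.float64(0.0), 10], [0, 0, 8, 0, 0, np.float64(0.0), 10]]
end [496.3 285.5  -8.4] 178.3
```

View pics/ch.png

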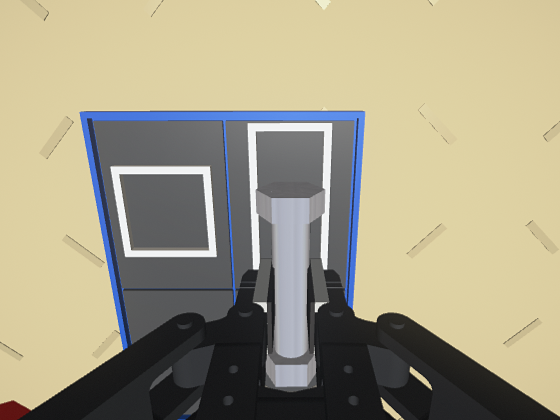

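The wrist view shows the bolt over the channel (rim x 250–330). The wrist rays put the channel at y = 285.0 mm, angle −1.9°, matching the estimate. Lower in stages.

Request:
jog_arm --series '[[[0,0,10,0,0,0,10],[0,0,12,0,0,0,10],[0,0,12,0,0,0,10],[0,0,12,0,0,0,10],[0,0,12,0,0,0,10],[0,0,10,0,0,0,10],[0,0,7,0,0,0,10],[0,0,3,0,0,0,10],[0,0,0,0,0,0,10],[0,0,0,0,0,0,10]]]'

```text
time_s: 10.35
eef_pos: [0.4966, 0.2848, -0.0074]
eef_rot: [0.0, 0.017, 1.0, 0.0]
wrist_force: [0.6, -0.2, -1.1]
opening: 0.16
grasp_force: 58.7
```

Run:
```python
from m import *
c=ctrl.camera("wrist");f=c["frame"];w=cloud(c)
o=ctrl.get_obs();p=np.array(o["eef_pos"]);T=rot(o["eef_rot"])
hsv=cv2.cvtColor(f,cv2.COLOR_BGR2HSV)
wh=(hsv[...,2]>140)&(hsv[...,1]<50)
P=ray(c,np.argwhere(wh)[:,::-1],.012);d=T.inv().apply(P-p)*1000
k=(abs(d[:,1])<32)&(d[:,0]>15)&(d[:,0]<50)
h,e=np.histogram(d[k][:,1],bins=np.arange(-32,33,1));print(dict(zip(e[:-1].astype(int).tolist(),h.tolist())))
tipz(("wrist",))
plan(496.3,285.2,-18,178,5,10)
```

```text
{-32: 0, -31: 0, -30: 0, -29: 0, -28: 44, -27: 161, -26: 166, -25: 163, -24: 161, -23: 160, -22: 1, -21: 0, -20: 0, -19: 0, -18: 0, -17: 0, -16: 52, -15: 56, -14: 54, -13: 48, -12: 53, -11: 59, -10: 61, -9: 70, -8: 90, -7: 96, -6: 102, -5: 90, -4: 84, -3: 84, -2: 84, -1: 126, 0: 84, 1: 84, 2: 84, 3: 84, 4: 100, 5: 98, 6: 95, 7: 85, 8: 55, 9: 60, 10: 57, 11: 48, 12: 52, 13: 55, 14: 55, 15: 2, 16: 0, 17: 0, 18: 0, 19: 0, 20: 0, 21: 67, 22: 162, 23: 162, 24: 165, 25: 164, 26: 140, 27: 0, 28: 0, 29: 0, 30: 0, 31: 0}
opening 13.577813308321593 pos [496.71328597 284.84168625  -7.19150349]
wrist 1841 tool z of tip [-12.7 -12.  -11.4]
  y 1 [ 6.6 44.1]
  y -1 [-44.3  -7. ]
t 10.45 from [496.7 284.8  -7.2] psi 178.0 tilt [0.0012 0.0003] open 0.159 F 58.743351101875305 W [ 0.3  0.2 -2.7]
[[0, 0, 2, 0, 0, np.float64(0.0), 10], [0, 0, 2, 0, 0, np.float64(0.0), 10], [0, 0, 2, 0, 0, np.float64(0.0), 10], [0, 0, 3, 0, 0, np.float64(0.0), 10], [0, 0, 2, 0, 0, np.float64(0.0), 10]]
end [496.7 284.8 -18.2] 178.0
```

The rim's inner edges lie at −22.2 and +21.4 mm in tool y, so the bolt is centred. Lower to the floor.

Request:
jog_arm --series '[[[0,0,3,0,0,0,10],[0,0,3,0,0,0,10],[0,0,2,0,0,0,10],[0,0,1,0,0,0,10],[0,0,0,0,0,0,10],[0,0,1,0,0,0,10],[0,0,0,0,0,0,10],[0,0,0,0,0,0,10],[0,0,0,0,0,0,10],[0,0,0,0,0,0,10]]]'

```text
time_s: 11.45
eef_pos: [0.4961, 0.2846, -0.0178]
eef_rot: [-0.0, 0.017, 1.0, 0.0]
wrist_force: [-0.0, -0.1, -2.3]
opening: 0.159
grasp_force: 58.8
```

Request:
jog_arm --series '[[[0,0,0.5,0,0,0,10],[0,0,0,0,0,0,10],[0,0,0.5,0,0,0,10],[0,0,0,0,0,0,10],[0,0,0,0,0,0,10],[0,0,0,0,0,0,10],[0,0,0,0,0,0,10],[0,0,0,0,0,0,10],[0,0,0,0,0,0,10],[0,0,0,0,0,0,10]]]'

```text
time_s: 12.45
eef_pos: [0.4962, 0.2846, -0.0179]
eef_rot: [0.0, 0.017, 1.0, -0.0]
wrist_force: [-4.6, -0.8, 8.4]
opening: 0.16
grasp_force: 59.9
```

Request:
jog_arm --series '[[[0,0,0,0,0,0,17],[0,0,0,0,0,0,17],[0,0,0,0,0,0,17],[0,0,0,0,0,0,17],[0,0,-4,0,0,0,17],[0,0,-8,0,0,0,22],[0,0,-15,0,0,0,22],[0,0,-20,0,0,0,22],[0,0,-25,0,0,0,50],[0,0,-25,0,0,0,75]]]'

```text
time_s: 13.45
eef_pos: [0.4964, 0.2847, 0.0804]
eef_rot: [0.0, 0.017, 1.0, 0.0]
wrist_force: [0.7, -0.2, 0.6]
opening: 0.586
grasp_force: 0.0
```

Run:
```python
from m import *
o=ctrl.get_obs();print(o["wrist_force"],o["grasp_force"])
obj(496.3,285.2,56,20,45);obj(496.3,285.2,56,20,45,"scene");
plan(438.2,-296.7,70,56,30,75)
```

```text
[ 0.66983169 -0.19658323  0.63525208] 0.0
wrist 3304 z97 31.1 rect [497.1 284.5  26.4  90.2  88.4] circ [496.4 284.3  91.7]
scene 425 z97 31.9 rect [497.7 286.8  26.4  94.   88. ] circ [497.6 285.1  95.2]
t 13.55 from [499.5 285.8  83.7] psi 178.0 tilt [0.0084 0.0028] open 0.757 F 0.0 W [ 0.1  0.1 -0.3]
[[1, -19, 0, 0, 0, np.float64(0.07), 75], [0, -20, 1, 0, 0, np.float64(0.07), 75], [-1, -20, 0, 0, 0, np.float64(0.07), 75], [-3, -19, 1, 0, 0, np.float64(0.07), 75], [-4, -19, 0, 0, 0, np.float64(0.07), 75], [-5, -19, 1, 0, 0, np.float64(0.08), 75], [-7, -18, 0, 0, 0, np.float64(0.07), 75], [-8, -18, 1, 0, 0, np.float64(0.07), 75], [-9, -17, 0, 0, 0, np.float64(0.07), 75], [-11, -16, 1, 0, 0, np.float64(0.07), 75]]
[[-12, -16, 0, 0, 0, np.float64(0.07), 75], [-12, -15, 0, 0, 0, np.float64(0.07), 75], [-14, -14, 1, 0, 0, np.float64(0.07), 75], [-15, -13, 0, 0, 0, np.float64(0.07), 75], [-15, -11, 1, 0, 0, np.float64(0.07), 75], [-17, -11, 0, 0, 0, np.float64(0.08), 75], [-17, -9, 1, 0, 0, np.float64(0.07), 75], [-17, -9, 0, 0, 0, np.float64(0.07), 75], [-19, -7, 1, 0, 0, np.float64(0.07), 75], [-18, -5, 0, 0, 0, np.float64(0.07), 75]]
[[-19, -4, 1, 0, 0, np.float64(0.07), 75], [-20, -3, 0, 0, 0, np.float64(0.07), 75], [-19, -2, 0, 0, 0, np.float64(0.07), 75], [-20, 0, 1, 0, 0, np.float64(0.07), 75], [-19, 1, 0, 0, 0, np.float64(0.07), 75], [-20, 3, 1, 0, 0, np.float64(0.08), 75], [-19, 4, 0, 0, 0, np.float64(0.07), 75], [-19, 5, 1, 0, 0, np.float64(0.07), 75], [-18, 7, 0, 0, 0, np.float64(0.07), 75], [-18, 8, 1, 0, 0, np.float64(0.07), 75]]
end [ 438.5 -297.1   69.7] 56.0
```

The long bolt lies in the channel: top at 31 mm (7+24), centred, aligned. Next the small bearing.

Run:
```python
from m import *
plan(438.2,-296.7,60,56,20,75,start=(496.4,284.7,80,178))
```

```text
t 13.55 from [496.4 284.7  80. ] psi 178.0 tilt [0.0084 0.0028] open 0.757 F 0.0 W [ 0.1  0.1 -0.3]
[[2, -29, 1, 0, 0, np.float64(0.11), 75], [-1, -29, 1, 0, 0, np.float64(0.1), 75], [-5, -29, 1, 0, 0, np.float64(0.11), 75], [-7, -28, 1, 0, 0, np.float64(0.11), 75], [-11, -28, 1, 0, 0, np.float64(0.1), 75], [-13, -26, 1, 0, 0, np.float64(0.11), 75], [-16, -24, 1, 0, 0, np.float64(0.11), 75], [-18, -23, 1, 0, 0, np.float64(0.1), 75], [-21, -21, 1, 0, 0, np.float64(0.11), 75], [-23, -18, 1, 0, 0, np.float64(0.1), 75]]
[[-24, -16, 1, 0, 0, np.float64(0.11), 75], [-26, -13, 1, 0, 0, np.float64(0.11), 75], [-28, -10, 1, 0, 0, np.float64(0.1), 75], [-28, -8, 1, 0, 0, np.float64(0.11), 75], [-29, -4, 1, 0, 0, np.float64(0.11), 75], [-29, -1, 1, 0, 0, np.float64(0.1), 75], [-29, 2, 1, 0, 0, np.float64(0.11), 75], [-29, 5, 1, 0, 0, np.float64(0.11), 75], [-28, 8, 1, 0, 0, np.float64(0.1), 75], [-27, 11, 1, 0, 0, np.float64(0.11), 75]]
end [ 438.2 -296.7   60. ] 56.0
```

Request:
jog_arm --series '[[[2,-29,1,0,0,0.11,75],[-1,-29,1,0,0,0.1,75],[-5,-29,1,0,0,0.11,75],[-7,-28,1,0,0,0.11,75],[-11,-28,1,0,0,0.1,75],[-13,-26,1,0,0,0.11,75],[-16,-24,1,0,0,0.11,75],[-18,-23,1,0,0,0.1,75],[-21,-21,1,0,0,0.11,75],[-23,-18,1,0,0,0.1,75]]]'

```text
time_s: 14.55
eef_pos: [0.467, -0.0076, 0.0684]
eef_rot: [0.0, 0.522, 0.853, 0.0]
wrist_force: [0.7, 0.4, 0.4]
opening: 0.878
grasp_force: 0.0
```

Request:
jog_arm --series '[[[-24,-16,1,0,0,0.11,75],[-26,-13,1,0,0,0.11,75],[-28,-10,1,0,0,0.1,75],[-28,-8,1,0,0,0.11,75],[-29,-4,1,0,0,0.11,75],[-29,-1,1,0,0,0.1,75],[-29,2,1,0,0,0.11,75],[-29,5,1,0,0,0.11,75],[-28,8,1,0,0,0.1,75],[-27,11,1,0,0,0.11,75]]]'

```text
time_s: 15.55
eef_pos: [0.4377, -0.2979, 0.0583]
eef_rot: [0.0, 0.884, 0.467, 0.0]
wrist_force: [-0.5, -0.7, -0.4]
opening: 0.876
grasp_force: 0.0
```

Request:
jog_arm --series '[[[0,0,10,0,0,0,70],[0,0,8,0,0,0,70],[0,0,6,0,0,0,70],[0,0,0,0,0,0,70],[0,0,0,0,0,0,70],[0,0,0,0,0,0,70],[0,0,0,0,0,0,70],[0,0,0,0,0,0,70],[0,0,0,0,0,0,70],[0,0,0,0,0,0,70]]]'

```text
time_s: 16.55
eef_pos: [0.4381, -0.2969, 0.0343]
eef_rot: [0.0, 0.883, 0.469, 0.0]
wrist_force: [-0.5, 0.6, -0.3]
opening: 0.817
grasp_force: 0.0
```

Run:
```python
from m import *
tipz(("wrist",));obj(438.2,-296.7,45,8,25)
plan(438.2,-296.7,-24,56,10,70)
```

```text
opening 69.73494511819253 pos [ 438.06886796 -296.85631032   34.31487769]
wrist 4526 tool z of tip [27.5 29.2 30. ]
  y 1 [ 1.6 47. ]
  y -1 [-46.7  -1.3]
wrist 3955 z97 15.5 rect [ 438.1 -297.7   50.9   51.4   10.8] circ [ 438.  -297.8   52.1]
t 16.65 from [ 438.  -296.8   34.2] psi 56.0 tilt [ 0.     -0.0001] open 0.819 F 0.0 W [ 0.1  0.2 -0.4]
[[0, 0, 6, 0, 0, np.float64(-0.0), 70], [0, 0, 6, 0, 0, np.float64(-0.0), 70], [0, 0, 5, 0, 0, np.float64(-0.0), 70], [0, 0, 6, 0, 0, np.float64(-0.0), 70], [0, 0, 6, 0, 0, np.float64(-0.0), 70], [0, 0, 6, 0, 0, np.float64(-0.0), 70], [0, 0, 6, 0, 0, np.float64(-0.0), 70], [0, 0, 6, 0, 0, np.float64(-0.0), 70], [0, 0, 5, 0, 0, np.float64(-0.0), 70], [0, 0, 6, 0, 0, np.float64(-0.0), 70]]
end [ 438.  -296.8  -23.8] 56.0
```

```bash
cat >> m.py <<'E'
def tipf(zmin):
    o=ctrl.get_obs();p=np.array(o["eef_pos"]);T=rot(o["eef_rot"])
    for n in("wrist","side","scene"):
        w=cloud(ctrl.camera(n));d=T.inv().apply((w-p).reshape(-1,3)).reshape(w.shape)*1000
        m=(abs(d[...,0])<20)&(abs(d[...,1])<60)&(d[...,2]>-70)&(w[...,2]>zmin/1e3)
        print(n,m.sum(),"tip",np.percentile(d[m][:,2],[90,98,99.5,100]).round(1))
E
python3 -c "
from m import *
tipf(30)"
```

```text
wrist 5004 tip [-42.6 -37.9 -36.1 -34.6]
side 425 tip [-41.1 -37.  -35.6 -35. ]
scene 157 tip [-42.4 -37.  -36.2 -35.9]
```

At 70 mm opening the tips stand 35 mm behind the TCP, and at 50 mm about 31 mm. Gripping at TCP z = −24 puts the tips 7 mm above the bearing's underside, clear of the dish rim.

Request:
jog_arm --series '[[[0,1,8,0,0,0,70],[0,0,10,0,0,0,70],[0,0,10,0,0,0,70],[0,0,10,0,0,0,70],[0,0,10,0,0,0,70],[0,0,6,0,0,0,70],[0,0,4,0,0,0,70],[0,0,0,0,0,0,70],[0,0,0,0,0,0,45],[0,0,0,0,0,0,45]]]'

```text
time_s: 17.8
eef_pos: [0.4394, -0.2978, -0.0227]
eef_rot: [0.0, 0.883, 0.469, 0.0]
wrist_force: [-0.6, 0.8, 1.4]
opening: 0.569
grasp_force: 61.6
```

Request:
jog_arm --series '[[[0,0,0,0,0,0,45],[0,0,0,0,0,0,45],[0,0,0,0,0,0,45],[0,0,0,0,0,0,45],[0,0,-3,0,0,0,45],[0,0,-6,0,0,0,45],[0,0,-10,0,0,0,45],[0,0,-6,0,0,0,45],[0,0,0,0,0,0,45],[0,0,0,0,0,0,45]]]'

```text
time_s: 18.8
eef_pos: [0.439, -0.2975, 0.0015]
eef_rot: [0.0, 0.883, 0.469, 0.0]
wrist_force: [0.3, 0.1, -0.9]
opening: 0.565
grasp_force: 62.1
```

Run:
```python
from m import *
c=ctrl.camera("wrist");cv2.imwrite("pics/b.png",cv2.resize(c["frame"],(400,300)));obj(438.2,-296.7,28,15,48,c=c)
plan(622.2,280.6,60,100,20,45)
```

```text
wrist 9508 z97 42.5 rect [ 439.  -298.1   51.7   51.6   63.9] circ [ 438.2 -296.7   56. ]
t 18.85 from [ 438.8 -297.3    1.2] psi 56.0 tilt [-0.  0.] open 0.564 F 62.111380733549595 W [ 0.4 -0.1 -1.5]
[[29, -9, -3, 0, 0, np.float64(-0.04), 45], [29, -7, -3, 0, 0, np.float64(-0.04), 45], [30, -6, -3, 0, 0, np.float64(-0.04), 45], [30, -5, -3, 0, 0, np.float64(-0.03), 45], [30, -4, -3, 0, 0, np.float64(-0.04), 45], [30, -3, -3, 0, 0, np.float64(-0.04), 45], [31, -2, -3, 0, 0, np.float64(-0.04), 45], [30, 0, -3, 0, 0, np.float64(-0.04), 45], [30, 0, -2, 0, 0, np.float64(-0.04), 45], [30, 2, -3, 0, 0, np.float64(-0.03), 45]]
[[31, 3, -3, 0, 0, np.float64(-0.04), 45], [30, 4, -3, 0, 0, np.float64(-0.04), 45], [29, 5, -3, 0, 0, np.float64(-0.04), 45], [30, 7, -3, 0, 0, np.float64(-0.04), 45], [29, 7, -3, 0, 0, np.float64(-0.04), 45], [29, 9, -3, 0, 0, np.float64(-0.03), 45], [29, 10, -3, 0, 0, np.float64(-0.04), 45], [29, 10, -3, 0, 0, np.float64(-0.04), 45], [27, 12, -3, 0, 0, np.float64(-0.04), 45], [28, 13, -3, 0, 0, np.float64(-0.04), 45]]
end [621.8 280.8  60.2] 100.1
```

View pics/b.png

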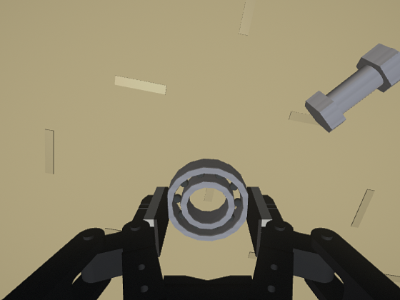

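The bearing is held level and centred (bore at pixel 207,195). Carry it to the dish, rising early to clear the sleeve.

Request:
jog_arm --series '[[[29,-9,-10,0,0,-0.04,45],[29,-7,-10,0,0,-0.04,45],[30,-6,-10,0,0,-0.04,45],[30,-5,-10,0,0,-0.03,45],[30,-4,-10,0,0,-0.04,45],[30,-3,-4,0,0,-0.04,45],[31,-2,0,0,0,-0.04,45],[30,0,0,0,0,-0.04,45],[30,0,0,0,0,-0.04,45],[30,2,0,0,0,-0.03,45]]]'

```text
time_s: 19.85
eef_pos: [0.5301, -0.0074, 0.0547]
eef_rot: [-0.0, 0.778, 0.628, -0.0]
wrist_force: [0.5, 0.5, -1.1]
opening: 0.569
grasp_force: 62.3
```

Request:
jog_arm --series '[[[31,3,0,0,0,-0.04,45],[30,4,0,0,0,-0.04,45],[29,5,0,0,0,-0.04,45],[30,7,0,0,0,-0.04,45],[29,7,0,0,0,-0.04,45],[29,9,0,0,0,-0.03,45],[29,10,0,0,0,-0.04,45],[29,10,0,0,0,-0.04,45],[27,12,0,0,0,-0.04,45],[28,13,0,0,0,-0.04,45]]]'

```text
time_s: 20.85
eef_pos: [0.6216, 0.2817, 0.0543]
eef_rot: [-0.0, 0.642, 0.767, -0.001]
wrist_force: [0.5, 0.1, -0.9]
opening: 0.57
grasp_force: 62.3
```

Request:
jog_arm --series '[[[0,0,8,0,0,0,45],[0,0,10,0,0,0,45],[0,0,10,0,0,0,45],[0,0,10,0,0,0,45],[0,0,6,0,0,0,45],[0,0,0,0,0,0,45],[0,0,0,0,0,0,45],[0,0,0,0,0,0,45],[0,0,0,0,0,0,45],[0,0,0,0,0,0,45]]]'

```text
time_s: 21.85
eef_pos: [0.6222, 0.2808, 0.0117]
eef_rot: [0.0, 0.642, 0.767, 0.0]
wrist_force: [0.9, -0.8, -1.1]
opening: 0.566
grasp_force: 62.3
```

Run:
```python
from m import *
o=ctrl.get_obs();p=np.array(o["eef_pos"])*1000
c=ctrl.camera("wrist");f=c["frame"];w=cloud(c);hsv=cv2.cvtColor(f,cv2.COLOR_BGR2HSV)
m=(hsv[...,2]>150)&(hsv[...,1]<40)&(w[...,2]<.016)&(w[...,2]>.009)
P=ray(c,np.argwhere(m)[:,::-1],.012)[:,:2]*1000;P=P[np.hypot(P[:,0]-622,P[:,1]-281)<50]
from scipy.optimize import least_squares
s=least_squares(lambda q:np.hypot(P[:,0]-q[0],P[:,1]-q[1])-q[2],[622,281,38],loss="soft_l1");print("dish",s.x,len(P))
obj(p[0],p[1],30,p[2]+28,p[2]+50,c=c)
cv2.imwrite("pics/d.png",cv2.resize(f,(400,300)))
plan(622.2,280.6,-10,100,10,45)
```

```text
dish [621.32742852 281.35185841  37.51578497] 1749
wrist 9005 z97 57.8 rect [624.  280.9  55.4  51.7  20.1] circ [621.8 283.2  58.4]
t 21.90 from [622.1 280.8  11.6] psi 100.1 tilt [0.0007 0.0002] open 0.566 F 62.270087376236916 W [ 0.7  0.2 -0.3]
[[0, 0, 2, 0, 0, np.float64(0.0), 45], [0, 0, 2, 0, 0, np.float64(0.0), 45], [0, 0, 2, 0, 0, np.float64(0.0), 45], [0, 0, 3, 0, 0, np.float64(0.0), 45], [0, 0, 2, 0, 0, np.float64(0.0), 45], [0, 0, 2, 0, 0, np.float64(0.0), 45], [0, 0, 2, 0, 0, np.float64(0.0), 45], [0, 0, 2, 0, 0, np.float64(0.0), 45], [0, 0, 2, 0, 0, np.float64(0.0), 45], [0, 0, 3, 0, 0, np.float64(0.0), 45]]
end [622.1 280.8 -10.4] 100.1
```

View pics/d.png

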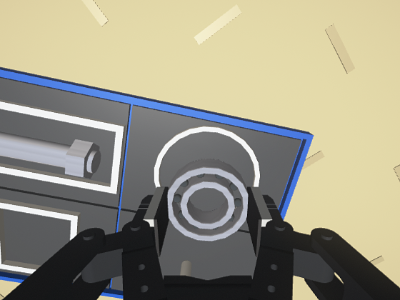

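The bearing hangs over the dish; the rim fit gives centre (621.3, 281.4), radius 37.5, so it is within 1 mm. Lower it.

Request:
jog_arm --series '[[[0,0,6,0,0,0,45],[0,0,8,0,0,0,45],[0,0,6,0,0,0,45],[0,0,4,0,0,0,45],[0,0,2,0,0,0,45],[0,0,1,0,0,0,45],[0,0,0,0,0,0,45],[0,0,0,0,0,0,45],[0,0,0,0,0,0,45],[0,0,0,0,0,0,45]]]'

```text
time_s: 22.9
eef_pos: [0.6222, 0.2808, -0.0157]
eef_rot: [0.0, 0.642, 0.767, 0.0]
wrist_force: [-0.2, 0.8, -0.5]
opening: 0.563
grasp_force: 62.4
```

Request:
jog_arm --series '[[[0,0,0.5,0,0,0,45],[0,0,0,0,0,0,45],[0,0,0.5,0,0,0,45],[0,0,0,0,0,0,45],[0,0,0,0,0,0,45],[0,0,0,0,0,0,45],[0,0,0,0,0,0,45],[0,0,0,0,0,0,45],[0,0,0,0,0,0,45],[0,0,0,0,0,0,45]]]'

```text
time_s: 23.9
eef_pos: [0.6222, 0.2808, -0.0157]
eef_rot: [0.0, 0.642, 0.767, 0.0]
wrist_force: [-3.0, -0.7, 7.3]
opening: 0.57
grasp_force: 63.2
```

Contact is at the expected height. Release and rise.

Request:
jog_arm --series '[[[0,0,0,0,0,0,60],[0,0,0,0,0,0,60],[0,0,0,0,0,0,60],[0,0,0,0,0,0,60],[0,0,-6,0,0,0,60],[0,0,-14,0,0,0,60],[0,0,-25,0,0,0,60],[0,0,-30,0,0,0,60],[0,0,-30,0,0,0,60],[0,0,0,0,0,0,60]]]'

```text
time_s: 24.9
eef_pos: [0.626, 0.2819, 0.0957]
eef_rot: [0.003, 0.642, 0.767, 0.004]
wrist_force: [1.5, -0.4, 0.0]
opening: 0.702
grasp_force: 0.0
```

Run:
```python
from m import *
obj(622,281,36,17,40);obj(622,281,36,17,40,"scene")
plan(565.3,-43.8,88,86,10,60)
```

```text
wrist 2136 z97 22.7 rect [622.3 280.1  51.2  50.8  43. ] circ [622.2 280.1  51.7]
scene 487 z97 23.5 rect [623.1 282.5  51.5  51.4  23.1] circ [622.5 281.8  53.5]
t 25.00 from [622.9 281.   90.4] psi 100.1 tilt [0.0033 0.0008] open 0.701 F 0.0 W [-0.9 -0.2 -1. ]
[[-31, -11, 0, 0, 0, np.float64(0.02), 60], [-31, -11, 0, 0, 0, np.float64(0.03), 60], [-32, -10, 1, 0, 0, np.float64(0.02), 60], [-31, -9, 0, 0, 0, np.float64(0.03), 60], [-32, -8, 0, 0, 0, np.float64(0.02), 60], [-32, -8, 0, 0, 0, np.float64(0.03), 60], [-33, -6, 1, 0, 0, np.float64(0.02), 60], [-32, -6, 0, 0, 0, np.float64(0.03), 60], [-33, -5, 0, 0, 0, np.float64(0.02), 60], [-33, -5, 0, 0, 0, np.float64(0.03), 60]]
end [565.  -44.3  88.4] 85.8
```

The bearing lies flat in the dish (top at 22.7 mm). Next the sleeve.

Request:
jog_arm --series '[[[-31,-11,0,0,0,0.02,60],[-31,-11,0,0,0,0.03,60],[-32,-10,1,0,0,0.02,60],[-31,-9,0,0,0,0.03,60],[-32,-8,0,0,0,0.02,60],[-32,-8,0,0,0,0.03,60],[-33,-6,1,0,0,0.02,60],[-32,-6,0,0,0,0.03,60],[-33,-5,0,0,0,0.02,60],[-33,-5,0,0,0,0.03,60]]]'

```text
time_s: 26.0
eef_pos: [0.5625, -0.0456, 0.085]
eef_rot: [-0.001, 0.733, 0.68, -0.001]
wrist_force: [0.2, 0.2, -0.2]
opening: 0.699
grasp_force: 0.0
```

Request:
jog_arm --series '[[[0,0,10,0,0,0,60],[0,0,12,0,0,0,60],[0,0,8,0,0,0,60],[0,0,0,0,0,0,60],[0,0,0,0,0,0,60],[0,0,0,0,0,0,60],[0,0,0,0,0,0,60],[0,0,0,0,0,0,60],[0,0,0,0,0,0,60],[0,0,0,0,0,0,60]]]'

```text
time_s: 27.0
eef_pos: [0.564, -0.0446, 0.0564]
eef_rot: [0.0, 0.733, 0.68, 0.0]
wrist_force: [-1.0, -0.1, 0.3]
opening: 0.7
grasp_force: 0.0
```

Run:
```python
from m import *
obj(565.3,-43.8,30,35,50)
plan(565.3,-43.8,-15,86,10,60)
```

```text
wrist 1492 z97 40.6 rect [565.2 -44.8  35.2  35.1  24.9] circ [565.1 -45.   35.9]
t 27.05 from [564.  -44.6  56.3] psi 85.8 tilt [ 0.0002 -0.    ] open 0.702 F 0.0 W [-0.4 -0.  -0.1]
[[0, 0, 7, 0, 0, np.float64(-0.0), 60], [0, 0, 7, 0, 0, np.float64(-0.0), 60], [0, 0, 7, 0, 0, np.float64(-0.0), 60], [0, 1, 8, 0, 0, np.float64(-0.0), 60], [0, 0, 7, 0, 0, np.float64(-0.0), 60], [1, 0, 7, 0, 0, np.float64(-0.0), 60], [0, 0, 7, 0, 0, np.float64(-0.0), 60], [0, 0, 7, 0, 0, np.float64(-0.0), 60], [0, 0, 7, 0, 0, np.float64(-0.0), 60], [0, 0, 7, 0, 0, np.float64(-0.0), 60]]
end [565.  -43.7 -14.7] 85.8
```

Request:
jog_arm --series '[[[0,1,10,0,0,0,60],[0,0,12,0,0,0,60],[0,0,12,0,0,0,60],[0,0,12,0,0,0,60],[0,0,12,0,0,0,60],[0,0,10,0,0,0,60],[0,0,6,0,0,0,60],[0,0,4,0,0,0,60],[0,0,0,0,0,0,30],[0,0,0,0,0,0,30]]]'

```text
time_s: 28.05
eef_pos: [0.5654, -0.0448, -0.0213]
eef_rot: [0.0, 0.733, 0.68, 0.0]
wrist_force: [0.9, 0.0, -1.6]
opening: 0.415
grasp_force: 59.8
```

Request:
jog_arm --series '[[[0,0,0,0,0,0,30],[0,0,0,0,0,0,30],[0,0,0,0,0,0,30],[0,0,0,0,0,0,30],[0,0,0,0,0,0,30],[0,0,-6,0,0,0,30],[0,0,-12,0,0,0,30],[0,0,-20,0,0,0,30],[0,0,-20,0,0,0,30],[0,0,-12,0,0,0,30]]]'

```text
time_s: 29.05
eef_pos: [0.5659, -0.0449, 0.0505]
eef_rot: [0.001, 0.733, 0.68, 0.001]
wrist_force: [0.3, 0.3, -2.0]
opening: 0.414
grasp_force: 59.9
```

Run:
```python
from m import *
obj(565.3,-43.8,20,60,125)
plan(619.6,195,48,110,10,30,start=(565.2,-44.6,48,85.8))
```

```text
wrist 10347 z97 116.8 rect [565.7 -44.7  36.1  39.   87.8] circ [565.3 -43.8  40. ]
t 29.10 from [565.2 -44.6  48. ] psi 85.8 tilt [ 0.0047 -0.0014] open 0.410 F 59.86356882378459 W [0.9 0.4 0. ]
[[24, 4, 0, 0, 0, np.float64(-0.04), 30], [24, 4, 0, 0, 0, np.float64(-0.04), 30], [24, 6, 0, 0, 0, np.float64(-0.05), 30], [24, 7, 0, 0, 0, np.float64(-0.04), 30], [23, 7, 0, 0, 0, np.float64(-0.04), 30], [23, 9, 0, 0, 0, np.float64(-0.04), 30], [23, 10, 0, 0, 0, np.float64(-0.05), 30], [22, 10, 0, 0, 0, np.float64(-0.04), 30], [22, 12, 0, 0, 0, np.float64(-0.04), 30], [21, 12, 0, 0, 0, np.float64(-0.04), 30]]
end [619.2 195.   48. ] 109.9
```

Request:
jog_arm --series '[[[24,4,0,0,0,-0.04,30],[24,4,0,0,0,-0.04,30],[24,6,0,0,0,-0.05,30],[24,7,0,0,0,-0.04,30],[23,7,0,0,0,-0.04,30],[23,9,0,0,0,-0.04,30],[23,10,0,0,0,-0.05,30],[22,10,0,0,0,-0.04,30],[22,12,0,0,0,-0.04,30],[21,12,0,0,0,-0.04,30]]]'

```text
time_s: 30.1
eef_pos: [0.6188, 0.1959, 0.0476]
eef_rot: [-0.0, 0.574, 0.819, -0.0]
wrist_force: [-0.4, -0.3, -1.3]
opening: 0.412
grasp_force: 59.9
```

Request:
jog_arm --series '[[[0,0,8,0,0,0,30],[0,0,8,0,0,0,30],[0,0,6,0,0,0,30],[0,0,4,0,0,0,30],[0,0,2,0,0,0,30],[0,0,0,0,0,0,30],[0,0,0,0,0,0,30],[0,0,0,0,0,0,30],[0,0,0,0,0,0,30],[0,0,0,0,0,0,30]]]'

```text
time_s: 31.1
eef_pos: [0.6193, 0.1949, 0.0205]
eef_rot: [0.0, 0.575, 0.818, 0.0]
wrist_force: [-0.5, -0.4, -1.6]
opening: 0.412
grasp_force: 59.9
```

Run:
```python
from m import *
c=ctrl.camera("wrist");f=c["frame"];s=ctrl.camera("side")["frame"]
cv2.imwrite("pics/p.png",np.hstack([cv2.resize(f,(400,300)),cv2.resize(s[80:200,230:390],(400,300))]))
o=ctrl.get_obs();z=o["eef_pos"][2]
print("held",o["eef_pos"]*1000);obj(619.6,195,30,z*1000+55,z*1000+75,c=c)
plan(619.6,195,0,110,10,30)
```

```text
held [619.18157884 194.97505105  20.33466654]
wrist 6684 z97 93.2 rect [618.6 194.8  57.6  36.   11. ] circ [617.4 201.4  58.2]
t 31.20 from [619.2 195.   20.3] psi 109.8 tilt [0.0002 0.0001] open 0.411 F 59.9384487234056 W [ 0.2  0.5 -1.3]
[[0, 0, 2, 0, 0, np.float64(-0.0), 30], [0, 0, 2, 0, 0, np.float64(-0.0), 30], [0, 0, 2, 0, 0, np.float64(-0.0), 30], [0, 0, 2, 0, 0, np.float64(-0.0), 30], [0, 0, 2, 0, 0, np.float64(-0.0), 30], [0, 0, 2, 0, 0, np.float64(-0.0), 30], [0, 0, 2, 0, 0, np.float64(-0.0), 30], [0, 0, 2, 0, 0, np.float64(-0.0), 30], [0, 0, 2, 0, 0, np.float64(-0.0), 30], [0, 0, 2, 0, 0, np.float64(-0.0), 30]]
end [6.192e+02 1.950e+02 3.000e-01] 109.8
```

View pics/p.png

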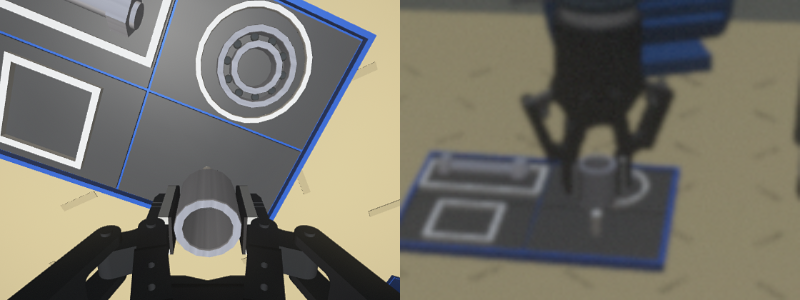

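The side view shows the sleeve directly above the pin (597,185 above 596,222). Positions agree within 1 mm, so lower it.

Request:
jog_arm --series '[[[0,0,3,0,0,0,30],[0,0,5,0,0,0,30],[0,0,5,0,0,0,30],[0,0,5,0,0,0,30],[0,0,5,0,0,0,30],[0,0,5,0,0,0,30],[0,0,3,0,0,0,30],[0,0,2,0,0,0,30],[0,0,0,0,0,0,30],[0,0,0,0,0,0,30]]]'

```text
time_s: 32.2
eef_pos: [0.6193, 0.1949, -0.0126]
eef_rot: [0.0, 0.575, 0.818, 0.0]
wrist_force: [0.0, 0.7, -1.7]
opening: 0.411
grasp_force: 59.9
```

Request:
jog_arm --series '[[[0,0,0.5,0,0,0,30],[0,0,0,0,0,0,30],[0,0,0.5,0,0,0,30],[0,0,0,0,0,0,30],[0,0,0,0,0,0,30],[0,0,0,0,0,0,30],[0,0,0,0,0,0,30],[0,0,0,0,0,0,30],[0,0,0,0,0,0,30],[0,0,0,0,0,0,30]]]'

```text
time_s: 33.2
eef_pos: [0.6191, 0.1949, -0.0138]
eef_rot: [0.0, 0.575, 0.818, 0.0]
wrist_force: [-0.4, -0.1, -0.9]
opening: 0.414
grasp_force: 59.9
```

Request:
jog_arm --series '[[[0,0,0.5,0,0,0,30],[0,0,0,0,0,0,30],[0,0,0.5,0,0,0,30],[0,0,0,0,0,0,30],[0,0,0,0,0,0,30],[0,0,0,0,0,0,30],[0,0,0,0,0,0,30],[0,0,0,0,0,0,30],[0,0,0,0,0,0,30],[0,0,0,0,0,0,30]]]'

```text
time_s: 34.2
eef_pos: [0.6192, 0.1949, -0.0143]
eef_rot: [0.0, 0.575, 0.818, 0.0]
wrist_force: [-2.2, -0.1, 5.1]
opening: 0.413
grasp_force: 60.4
```

Request:
jog_arm --series '[[[0,0,0,0,0,0,52],[0,0,0,0,0,0,52],[0,0,0,0,0,0,52],[0,0,0,0,0,0,52],[0,0,-5,0,0,0,52],[0,0,-15,0,0,0,52],[0,0,-25,0,0,0,52],[0,0,-30,0,0,0,52],[0,0,-25,0,0,0,52],[0,0,-5,0,0,0,52]]]'

```text
time_s: 35.2
eef_pos: [0.6222, 0.1954, 0.0957]
eef_rot: [0.003, 0.575, 0.818, 0.003]
wrist_force: [0.5, 0.3, 0.0]
opening: 0.605
grasp_force: 0.0
```

Run:
```python
from m import *
obj(619.6,195,30,40,60);obj(619.6,195,30,40,60,"scene");
# nut flats from the first pictures: top-face hull, angle by minimum width
for n in("scene","side"):
    c=pickle.load(open(n+"0.pkl","rb"));w=cloud(c);m=(np.hypot(w[...,0]-.688,w[...,1]+.0555)<.03)&(w[...,2]>.015)
    p=w[m][:,:2]*1000;a=np.radians(np.arange(0,60,1));W=[np.mean([np.ptp(p@[np.cos(t+k*np.pi/3),np.sin(t+k*np.pi/3)]) for k in range(3)]) for t in a];print(n,np.argmin(W),min(W),max(W))
plan(688,-55.6,70,88,10,52,start=(619.2,194.9,90.5,109.8))
```

```text
wrist 1189 z97 47.6 rect [618.9 194.6  34.9  35.4  19. ] circ [619.1 194.7  35.9]
scene 214 z97 48.4 rect [619.8 197.1  36.1  34.1  27.6] circ [620.1 197.1  37.5]
scene 27 37.11368358806795 40.262380659050756
side 27 37.476636687874574 40.37370519082043
t 35.30 from [619.2 194.9  90.5] psi 109.8 tilt [0.0036 0.0004] open 0.607 F 0.0 W [-0.8  0.8 -0.3]
[[-26, -2, 2, 0, 0, np.float64(0.04), 52], [-26, -1, 2, 0, 0, np.float64(0.04), 52], [-26, 0, 2, 0, 0, np.float64(0.03), 52], [-26, 1, 2, 0, 0, np.float64(0.04), 52], [-26, 2, 2, 0, 0, np.float64(0.04), 52], [-26, 3, 2, 0, 0, np.float64(0.04), 52], [-25, 4, 2, 0, 0, np.float64(0.04), 52], [-26, 5, 2, 0, 0, np.float64(0.03), 52], [-25, 5, 2, 0, 0, np.float64(0.04), 52], [-25, 7, 2, 0, 0, np.float64(0.04), 52]]
end [687.9 -55.4  70.5] 88.0
```

The sleeve stands over the pin (top at 47.6 mm). Last is the dark nut; its flats face 27°/87°/147°, so I use ψ = 117°.

Run:
```python
from m import *
plan(688,-55.6,60,117,10,60,start=(619.2,194.9,90.5,109.8))
```

```text
t 35.30 from [619.2 194.9  90.5] psi 109.8 tilt [0.0036 0.0004] open 0.607 F 0.0 W [-0.8  0.8 -0.3]
[[-26, -2, 3, 0, 0, np.float64(-0.01), 60], [-26, -2, 3, 0, 0, np.float64(-0.02), 60], [-26, -3, 3, 0, 0, np.float64(-0.01), 60], [-25, -3, 3, 0, 0, np.float64(-0.01), 60], [-26, -3, 3, 0, 0, np.float64(-0.01), 60], [-26, -4, 3, 0, 0, np.float64(-0.02), 60], [-26, -4, 3, 0, 0, np.float64(-0.01), 60], [-25, -4, 3, 0, 0, np.float64(-0.01), 60], [-26, -5, 3, 0, 0, np.float64(-0.01), 60], [-25, -5, 4, 0, 0, np.float64(-0.02), 60]]
end [687.7 -55.5  59.5] 117.2
```

Request:
jog_arm --series '[[[-26,-2,3,0,0,-0.01,60],[-26,-2,3,0,0,-0.02,60],[-26,-3,3,0,0,-0.01,60],[-25,-3,3,0,0,-0.01,60],[-26,-3,3,0,0,-0.01,60],[-26,-4,3,0,0,-0.02,60],[-26,-4,3,0,0,-0.01,60],[-25,-4,3,0,0,-0.01,60],[-26,-5,3,0,0,-0.01,60],[-25,-5,4,0,0,-0.02,60]]]'

```text
time_s: 36.3
eef_pos: [0.6867, -0.0563, 0.0572]
eef_rot: [-0.001, 0.52, 0.854, -0.0]
wrist_force: [0.1, 0.3, 0.4]
opening: 0.703
grasp_force: 0.0
```

Request:
jog_arm --series '[[[0,0,8,0,0,0,60],[0,0,10,0,0,0,60],[0,0,6,0,0,0,60],[0,0,4,0,0,0,60],[0,0,0,0,0,0,60],[0,0,0,0,0,0,60],[0,0,0,0,0,0,60],[0,0,0,0,0,0,60],[0,0,0,0,0,0,60],[0,0,0,0,0,0,60]]]'

```text
time_s: 37.3
eef_pos: [0.6879, -0.0555, 0.0315]
eef_rot: [0.0, 0.52, 0.854, 0.0]
wrist_force: [0.2, -1.1, -0.2]
opening: 0.702
grasp_force: 0.0
```

Run:
```python
from m import *
c=ctrl.camera("wrist");obj(688,-55.6,32,15,28,c=c)
w=cloud(c);m=(np.hypot(w[...,0]-.688,w[...,1]+.0555)<.03)&(w[...,2]>.016)&(w[...,2]<.028)
p=w[m][:,:2]*1000;a=np.radians(np.arange(0,60,1));W=[np.mean([np.ptp(p@[np.cos(t+k*np.pi/3),np.sin(t+k*np.pi/3)]) for k in range(3)]) for t in a];print(np.argmin(W),min(W),max(W))
plan(688,-55.6,-20,117,10,60)
cv2.imwrite("pics/n.png",cv2.resize(c["frame"],(400,300)))
```

```text
wrist 2359 z97 19.6 rect [687.3 -55.9  36.   41.4  28.6] circ [687.4 -55.9  41.4]
28 36.597386773437314 41.19216241778855
t 37.35 from [687.8 -55.5  31.4] psi 117.3 tilt [ 0.0002 -0.    ] open 0.705 F 0.0 W [ 0.7  0.7 -0.2]
[[0, 0, 5, 0, 0, np.float64(0.0), 60], [0, 0, 5, 0, 0, np.float64(0.0), 60], [0, 0, 5, 0, 0, np.float64(0.0), 60], [0, 0, 6, 0, 0, np.float64(0.0), 60], [0, 0, 5, 0, 0, np.float64(0.0), 60], [0, 0, 5, 0, 0, np.float64(0.0), 60], [0, 0, 5, 0, 0, np.float64(0.0), 60], [0, 0, 5, 0, 0, np.float64(0.0), 60], [0, 0, 5, 0, 0, np.float64(0.0), 60], [0, 0, 5, 0, 0, np.float64(0.0), 60]]
end [687.8 -55.5 -19.6] 117.3
```

View pics/n.png

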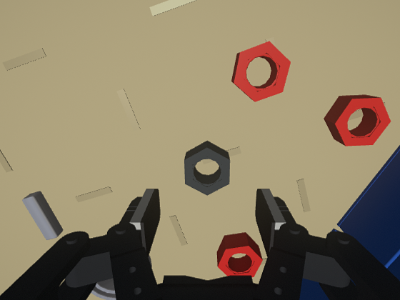

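The dark nut (207,168) is centred between the fingers with flats facing the pads. Descend and grip.

Request:
jog_arm --series '[[[0,0,7,0,0,0,60],[0,0,10,0,0,0,60],[0,0,10,0,0,0,60],[0,0,10,0,0,0,60],[0,0,8,0,0,0,60],[0,0,5,0,0,0,60],[0,0,3,0,0,0,60],[0,0,0,0,0,0,60],[0,0,0,0,0,0,30],[0,0,0,0,0,0,30]]]'

```text
time_s: 38.35
eef_pos: [0.6885, -0.0556, -0.0207]
eef_rot: [0.001, 0.52, 0.854, 0.0]
wrist_force: [-0.4, 0.6, 0.7]
opening: 0.402
grasp_force: 60.8
```

Request:
jog_arm --series '[[[0,0,0,0,0,0,30],[0,0,0,0,0,0,30],[0,0,0,0,0,0,30],[0,0,0,0,0,0,30],[0,0,-6,0,0,0,30],[0,0,-14,0,0,0,30],[0,0,-20,0,0,0,30],[0,0,-20,0,0,0,30],[0,0,-15,0,0,0,30],[0,0,0,0,0,0,30]]]'

```text
time_s: 39.35
eef_pos: [0.6898, -0.056, 0.0567]
eef_rot: [0.003, 0.52, 0.854, 0.001]
wrist_force: [0.7, -0.1, -1.2]
opening: 0.403
grasp_force: 60.7
```

Run:
```python
from m import *
obj(687.5,-55.7,20,58,100)
plan(493.2,199,53,88,10,30,start=(687.6,-55.6,53,117.3))
```

```text
wrist 5843 z97 97.2 rect [688.7 -55.1  36.   39.3  33.3] circ [687.5 -55.7  40. ]
t 39.40 from [687.6 -55.6  53. ] psi 117.3 tilt [ 0.0027 -0.0007] open 0.400 F 60.68739999085665 W [ 0.2 -0.4 -0.9]
[[32, -6, 0, 0, 0, np.float64(0.05), 30], [31, -7, 0, 0, 0, np.float64(0.05), 30], [31, -8, 0, 0, 0, np.float64(0.05), 30], [30, -11, 0, 0, 0, np.float64(0.05), 30], [30, -11, 0, 0, 0, np.float64(0.06), 30], [29, -14, 0, 0, 0, np.float64(0.05), 30], [28, -15, 0, 0, 0, np.float64(0.05), 30], [28, -16, 0, 0, 0, np.float64(0.05), 30], [26, -18, 0, 0, 0, np.float64(0.05), 30], [26, -19, 0, 0, 0, np.float64(0.05), 30]]
end [493.2 198.9  53. ] 88.1
```

Request:
jog_arm --series '[[[32,-6,0,0,0,0.05,30],[31,-7,0,0,0,0.05,30],[31,-8,0,0,0,0.05,30],[30,-11,0,0,0,0.05,30],[30,-11,0,0,0,0.06,30],[29,-14,0,0,0,0.05,30],[28,-15,0,0,0,0.05,30],[28,-16,0,0,0,0.05,30],[26,-18,0,0,0,0.05,30],[26,-19,0,0,0,0.05,30]]]'

```text
time_s: 40.4
eef_pos: [0.4914, 0.1998, 0.052]
eef_rot: [-0.001, 0.72, 0.694, -0.001]
wrist_force: [-0.1, -0.0, -0.3]
opening: 0.399
grasp_force: 60.6
```

Request:
jog_arm --series '[[[0,0,8,0,0,0,30],[0,0,10,0,0,0,30],[0,0,10,0,0,0,30],[0,0,8,0,0,0,30],[0,0,4,0,0,0,30],[0,0,0,0,0,0,30],[0,0,0,0,0,0,30],[0,0,0,0,0,0,30],[0,0,0,0,0,0,30],[0,0,0,0,0,0,30]]]'

```text
time_s: 41.4
eef_pos: [0.4937, 0.1992, 0.0136]
eef_rot: [0.0, 0.719, 0.695, 0.0]
wrist_force: [0.4, 0.5, -1.7]
opening: 0.401
grasp_force: 60.6
```

Run:
```python
from m import *
c=ctrl.camera("wrist");s=ctrl.camera("scene")["frame"]
cv2.imwrite("pics/c.png",np.hstack([cv2.resize(c["frame"],(400,300)),cv2.resize(s[150:330,320:500],(400,300))]))
plan(493.2,199,-13,88,10,30)
```

```text
t 41.50 from [493.6 199.2  13.4] psi 88.1 tilt [0.0004 0.0001] open 0.401 F 60.636847098357975 W [ 0.  -0.1 -0.6]
[[0, 0, 3, 0, 0, np.float64(0.0), 30], [0, 0, 2, 0, 0, np.float64(0.0), 30], [0, 0, 3, 0, 0, np.float64(0.0), 30], [0, 0, 3, 0, 0, np.float64(0.0), 30], [0, 0, 2, 0, 0, np.float64(0.0), 30], [0, 0, 3, 0, 0, np.float64(0.0), 30], [0, 0, 3, 0, 0, np.float64(0.0), 30], [0, 0, 2, 0, 0, np.float64(0.0), 30], [0, 0, 3, 0, 0, np.float64(0.0), 30], [0, 0, 2, 0, 0, np.float64(0.0), 30]]
end [493.6 199.2 -12.6] 88.1
```

View pics/c.png

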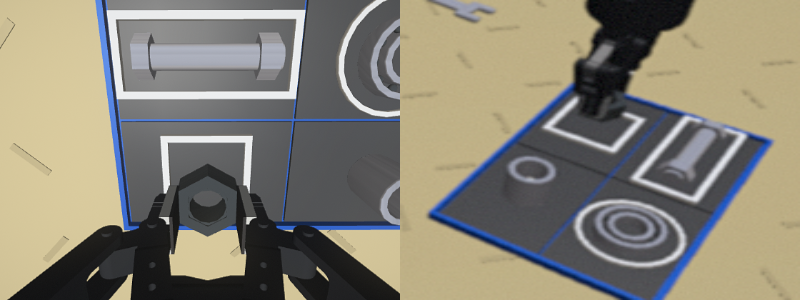

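The nut is centred over the cell (wrist 208,205 between rims 165–250), and the other three parts lie in place. Lower it.

Request:
jog_arm --series '[[[0,0,5,0,0,0,30],[0,0,7,0,0,0,30],[0,0,6,0,0,0,30],[0,0,4,0,0,0,30],[0,0,2,0,0,0,30],[0,0,2,0,0,0,30],[0,0,0,0,0,0,30],[0,0,0,0,0,0,30],[0,0,0,0,0,0,30],[0,0,0,0,0,0,30]]]'

```text
time_s: 42.5
eef_pos: [0.4936, 0.1992, -0.0126]
eef_rot: [0.0, 0.719, 0.695, 0.0]
wrist_force: [-0.3, 0.0, -1.9]
opening: 0.403
grasp_force: 60.7
```

Request:
jog_arm --series '[[[0,0,0.5,0,0,0,30],[0,0,0,0,0,0,30],[0,0,0.5,0,0,0,30],[0,0,0,0,0,0,30],[0,0,0,0,0,0,30],[0,0,0,0,0,0,30],[0,0,0,0,0,0,30],[0,0,0,0,0,0,30],[0,0,0,0,0,0,30],[0,0,0,0,0,0,30]]]'

```text
time_s: 43.5
eef_pos: [0.4934, 0.1991, -0.0138]
eef_rot: [-0.0, 0.719, 0.695, 0.0]
wrist_force: [0.8, -0.1, -1.4]
opening: 0.401
grasp_force: 60.7
```

Request:
jog_arm --series '[[[0,0,0.5,0,0,0,30],[0,0,0,0,0,0,30],[0,0,0.5,0,0,0,30],[0,0,0,0,0,0,30],[0,0,0,0,0,0,30],[0,0,0,0,0,0,30],[0,0,0,0,0,0,30],[0,0,0,0,0,0,30],[0,0,0,0,0,0,30],[0,0,0,0,0,0,30]]]'

```text
time_s: 44.5
eef_pos: [0.4935, 0.1991, -0.0139]
eef_rot: [0.0, 0.719, 0.695, -0.0]
wrist_force: [-4.5, -0.5, 10.0]
opening: 0.4
grasp_force: 61.9
```

Request:
jog_arm --series '[[[0,0,0,0,0,0,50],[0,0,0,0,0,0,50],[0,0,0,0,0,0,50],[0,0,0,0,0,0,50],[0,0,-5,0,0,0,50],[0,0,-15,0,0,0,50],[0,0,-25,0,0,0,50],[0,0,-30,0,0,0,50],[0,0,-30,0,0,0,50],[0,0,-20,0,0,0,50]]]'

```text
time_s: 45.5
eef_pos: [0.4947, 0.1994, 0.1139]
eef_rot: [0.001, 0.719, 0.695, 0.002]
wrist_force: [0.6, -0.2, 0.2]
opening: 0.589
grasp_force: 0.0
```

Request:
jog_arm --series '[[[-20,0,0,0,0,0,50],[-30,0,0,0,0,0,50],[-30,0,0,0,0,0,50],[-30,0,0,0,0,0,50],[-20,0,0,0,0,0,50],[0,0,0,0,0,0,50],[0,0,0,0,0,0,50],[0,0,0,0,0,0,50],[0,0,0,0,0,0,50],[0,0,0,0,0,0,50]]]'

```text
time_s: 46.5
eef_pos: [0.4889, 0.07, 0.1102]
eef_rot: [-0.0, 0.719, 0.695, 0.0]
wrist_force: [-0.4, 0.6, -0.5]
opening: 0.585
grasp_force: 0.0
```

Run:
```python
from m import *
for n in("scene","side"):
    c=ctrl.camera(n)
    for nm,a in dict(bolt=(496,285,56,20,45),bearing=(622,281,36,17,40),sleeve=(619.5,195,30,40,60),nut=(493.4,199,28,20,40),short=(551,-293,40,10,40),large=(657.5,-191,45,10,30)).items():
        print(nm,end=" ");obj(*a,name=n,c=c)
```

```text
bolt scene 426 z97 31.8 rect [497.1 287.3  26.2  92.4  88.2] circ [497.1 290.1  93. ]
bearing scene 482 z97 23.4 rect [622.6 282.   50.8  52.   52.5] circ [623.2 282.2  53.4]
sleeve scene 214 z97 48.5 rect [619.6 196.8  35.7  34.2  26.4] circ [620.1 197.5  37.4]
nut scene 222 z97 27.5 rect [494.3 201.9  40.2  36.6  27.9] circ [494.3 201.1  41.4]
short scene 190 z97 25.1 rect [ 552.4 -290.    57.5   27.     5.4] circ [ 552.2 -288.1   59.2]
large scene 384 z97 16.3 rect [ 656.7 -188.7   67.2   66.9   28.1] circ [ 658.  -189.2   70.4]
bolt side 164 z97 32.5 rect [497.6 280.8  21.9  90.6  87.2] circ [497.5 279.6  90.9]
bearing side 163 z97 23.9 rect [623.1 278.7  49.8  51.6   4.3] circ [622.8 278.5  54.1]
sleeve side 112 z97 48.8 rect [619.5 192.1  37.   33.7  87. ] circ [619.3 193.7  41.5]
nut side 132 z97 28.2 rect [494.6 196.8  42.4  37.1  85.9] circ [493.4 196.9  44. ]
short side 484 z97 25.3 rect [ 553.2 -294.9   55.2   25.6    6.6] circ [ 554.  -297.    57.6]
large side 647 z97 17.0 rect [ 658.2 -193.4   67.3   67.    39.8] circ [ 659.2 -193.5   70.3]
```

All tops match their seated heights, and both look-alikes are unmoved. Handing in.

```bash
python3 -c "
from bench import ctrl
print(ctrl.hand_in())"
```

```text
the job is handed in; nothing more can be done
None
```

I handed the job in at about 47 s: the long bolt, small bearing, sleeve and hex nut are each set down in their own inserts, with their measured heights matching fully seated, and the short bolt and large bearing are where they were; no verdict came back.

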